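# Set the ratchet to clamp, feel it free-wheel, clamp the bearing housing

### The arm

A 6-joint arm with a two-finger parallel gripper is mounted at the origin on the work surface. World frame = base frame: x ahead of the robot, y to its left, z up, the work surface at z = 0. Lengths are in m, angles in degrees, forces in N, time in s.
With the tool pointing down it reaches from about 0.3 to 0.75 m from the base axis. Payload 8.5 kg.
Tool frame: the origin (TCP) lies at the very end of the fingers, on their centre line; the grasp point (between the pads) lies 19 mm behind it (env.grip_depth is the z of the grasp point in the tool frame, in m); z points along the fingers, y is the direction in which the jaws open and shut (so a half turn about z gives the same grasp; the last joint's range is limited). The gripper opens to 85 mm and grips with 20 to 120 N. Pads are 22 mm wide; open, the fingers measure 114 mm over their backs; the gripper's body (76 mm by 85 mm) begins 54 mm behind the grasp point. The pads swing forward as they close: fully open they stand 13 mm farther back than shut.
Start: joints at [-77.137, 21.807, 74.336, -0, 83.858, -12.336], TCP at [0.234, -0.498, 0.231] pointing down, gripper open.
Joint ranges: [-178.18, 178.18], [-50.72, 133.34], [12.68, 142.11], [-81.47, 261.47], [9.98, 163.14], [-165.26, 165.26]. Speed limits (degrees/s): [136.94, 136.94, 180, 180, 180, 180].

### API

Orientations are given as a 3x3 rotation matrix whose columns are the frame's x, y, z axes.
In Python, from rig import env gives the robot as it stands.
- The arm moves only by the tool apply_moves, never from a script. Its argument "plan" is a list of rows, each an object of numbers: "tx", "ty", "tz": the shift along the world's x, y, z in mm; "rx", "ry", "rz": the turn, a rotation vector about the world's x, y, z in rad; "jaw": the opening, from -1 (shut) to 1 (fully open). A call has 1 to 12 rows; each row is the pose to reach, as a shift and turn from the pose measured when the call began; what a row does not reach only later rows make up. A row lasts 1/10 s, in which the tool goes at most 50 mm and 8.59 degrees, less where a joint would pass 70% of its speed; a pose out of reach is approached as far as the arm can. A call with a gripper value outside its range is refused whole. The fingers move at their own pace and stop on an object; "grip_force" is the grip in N (left out, the last holds). Time passes only in rows, so rows that repeat a pose let the fingers close. It gives the time, the measured TCP pose, the force and the opening at its end, in the units of the state.
- env.observe(): the state, without advancing time (a new reading comes with each control period).
- env.get_image(name): name is "scene" or "top"; returns a dict with "image" (400x640x3 uint8, red, green, blue), "intrinsics" (3x3 intrinsics, pixels), "world_from_camera" (4x4, takes a point from camera to world coordinates). Camera axes: x right, y up, looking along -z (the intrinsics and any distortion apply to the point x, -y, -z); pixel columns grow to the right and rows downward; lengths in m; the calibration is good to about 2 mm. A picture is of the moment at which its call begins. There is no depth.
- env.close_job(): hands the job in, once; it reports no verdict.
The state is a dict: "time_s": time; "q": joint angles; "qvel": joint speeds; "joint_efforts": joint torques, N m; "position": TCP position; "tool_rot": TCP orientation; "ft_force": force on the tool from outside, world axes, zero at the start; "wrist_torque": the same for the moment, N m; "grip_width": finger opening in m.
Only numpy, scipy, OpenCV 4.12 (cv2) and the standard library are available. Lean on these libraries where they do the work, as an engineer would, in place of code of your own. Each camera call takes 0.05 s, during which the arm holds its last target.

### The job

Flip the yellow direction lever on the bench clamp's ratchet fully over to the green dot, then swing its black-knobbed handle anticlockwise (seen from above) to the end of its travel, to feel that it free-wheels and leaves the blue jaw still. Then take the red bearing housing out of its green holder by its plain ends, set it down on the bench, take it again by its bored sides, stand it on the clamp bed midway between the jaws with its plain ends facing them, and let go. Finally work the ratchet handle to and fro until the housing is clamped tight: do not push the jaw by hand, leave the lever at green, and do not disturb the bin, the dish or the binder.

Things in the scene. Friction and masses are not known exactly. Their poses are not given: they have to be found in the camera images.
- clamp: Grey bench clamp, fixed to the bench (place and yaw vary). Origin: centre of its underside; z up. Base plate 90 mm in x, from y = -150 to +160; its top, the clamp bed, is at z = 15 mm. Along y: ratchet column at y = -90, sliding blue jaw, loading gap, grey fixed jaw (anvil) at the +y end. The jaws' centre line is x = 0.
- jaw: Sliding blue jaw, 44 wide (x), 35 long (y), 50 high above the bed. Origin: lower edge of its steel face, middle; the face looks to the clamp's +y; axes as the clamp's. Starts fully open, at clamp y = +15 mm; travels 50 mm towards +y, 15 mm per rad of driven handle motion. Friction (about 30 N) holds it where the ratchet leaves it.
- anvil: Grey fixed jaw, 44 wide (x), 34 long (y), 50 high. Origin: centre of its underside, on the clamp bed and centre line; axes as the clamp's. Its face looks to the clamp's -y, 17 mm from the origin. The gap between the two faces is 75 to 82 mm at the start.
- ratchet_axis (a point): Vertical axis of the ratchet, at the head's top face, 85 mm above the bench (clamp x 0, y -90 mm). With the lever at green, clockwise handle motion closes the jaw and anticlockwise free-wheels with light clicks; at red, anticlockwise opens it and clockwise free-wheels. Up to 0.32 rad is lost at each reversal before a tooth catches (20 teeth). About two driving strokes close the gap.
- ratchet (a joint): Ratchet handle angle, rad. 0: handle points along the clamp's -y; grows clockwise seen from above (at pi/2 it would point along clamp -x). Stops at 0 and 1.15; starts between about 0.4 and 0.9. Force at its knob: about 1 to 3 N free-wheeling, 3 to 8 N while driving the empty jaw. Once the housing is gripped the force rises by some 6 N per 0.1 rad; 8 to 10 N held there is tight.
- handle_grip (a point): Centre of the graspable part of the black upright round knob at the end of the ratchet handle: knob 22 mm in diameter, 160 mm from the ratchet axis; this point 114 mm above the bench, knob top at 138 mm, free height from 89 mm (top of the handle bar) up.
- direction (a joint): Yellow direction lever on the ratchet head: angle relative to the handle, rad, growing clockwise seen from above. -0.37: red dot (opening); +0.37: green dot (clamping), both hard stops; starts between -0.37 and -0.33. It stays where it is left; about 3.5 N at its knob moves it. Above +0.22 counts as at green.
- lever_pivot (a point): Pivot of the direction lever, on the handle, 60 mm from the ratchet axis towards the handle knob; it turns with the handle. The lever points from here back over the ratchet axis.
- lever_knob (a point): Centre of the upright yellow knob at the lever's free end, 60 mm from its pivot: 16 mm in diameter, this point 113 mm above the bench, top at 122 mm; lever and head below it reach up to 92 mm. Never more than 22 mm from above the ratchet axis. Flipping moves it about 43 mm in an arc about the pivot; with the handle at 0 that is along the clamp's +x.
- housing: Red bearing housing, a block 40 (its x) by 60 (its y) by 50 mm high, about 0.45 kg. Origin: centre of its underside. The two x sides carry the steel bore; the two y ends are plain. Half a turn makes no difference. Starts upright in the holder, underside 10 mm above the bench.
- holder: Green stock holder fixed to the bench (place and yaw vary). Origin: centre of its underside. Floor 10 mm thick; two walls 6 mm thick on its +x and -x sides, up to 62 mm above the bench, 45 mm apart, cover the housing's bored sides; open at both y ends, 56 mm long, so that the housing's plain ends stand 2 mm out.
- red_bin: Bystander: red open parts bin, 160 x 110 x 85 mm. Origin: centre of its underside.
- brass_dish: Bystander: brass dish, 110 mm in diameter, 35 high. Origin: centre of its underside.
- binder: Bystander: blue ring binder lying flat, 200 x 160 x 32 mm. Origin: centre of its underside.
Mind the look-alikes: they are no part of the job. Of the things like the housing, leave any that is brown or turquoise; of the rest the smaller one is meant.

How it is judged (in metres and radians):
On the way, in this order (a step that is already met when the one before it is completed fails the run):
1. the direction lever is flipped to green (above +0.22 rad) (value of joint direction above 0.22 rad), for 0.2 s.
2. the handle has been swung anticlockwise to within 0.2 rad of its end, lever at green, and the jaw is within 4 mm of where it started (value of joint ratchet below 0.2 rad and value of joint direction above 0.22 rad and distance of jaw from where it was at the start of the episode below 0.004 m), for 0.1 s.
3. the housing stands on the clamp bed between the jaws, plain ends towards them, let go (x of housing in the frame of clamp between -0.012 and 0.012 m and y of housing in the frame of clamp between 0.04 and 0.075 m and z of housing in the frame of clamp between 0.011 and 0.019 m and angle between housing's own z axis and vertical below 0.1 rad and angle between the y axis of housing and the y axis of clamp, either way round below 0.2 rad and contact force between the fingers and housing below 0.3 N), for 0.2 s.
At the end, for the whole second after the job is handed in: The housing stands upright on the bed, within 12 mm of the jaws' centre line and square to the jaws within 0.1 rad, at rest and squeezed against the fixed jaw with more than 5 N; lever still at green (above +0.22); all released (x of housing in the frame of clamp between -0.012 and 0.012 m and y of housing in the frame of clamp between 0.04 and 0.075 m and z of housing in the frame of clamp between 0.011 and 0.019 m and angle between housing's own z axis and vertical below 0.1 rad and angle between the y axis of housing and the y axis of clamp, either way round below 0.1 rad and contact force between anvil and housing above 5 N and value of joint direction above 0.22 rad and linear speed of housing below 0.01 m/s); the robot touches nothing.
It fails at once if the sliding jaw is pushed by the gripper with more than 15 N (contact force between the fingers and jaw above 15 N).
It fails at once if the red bin is moved by more than 20 mm (distance of red_bin from where it was at the start of the episode above 0.02 m).
It fails at once if the brass dish is moved by more than 20 mm (distance of brass_dish from where it was at the start of the episode above 0.02 m).
It fails at once if the binder is moved by more than 20 mm (distance of binder from where it was at the start of the episode above 0.02 m).
It also fails if it takes over 72 s, if anything falls off the work surface, if the arm or the gripper's body presses on something with over 40 N, if the wrist force passes 120 N, or if a joint passes its speed limit or range.

## Working session

There is one attempt and no reset: what is moved stays moved. The work goes in short steps, Python scripts to look and compute and a tool call to move; the robot and the scene stay as the last step left them, time stands still between calls to the robot, and variables do not carry over. Pictures are saved under pics/ and viewed, and the job is handed in when it is done.

Besides the shell and the picture viewer there is one more tool, called after "Request:" as name(argument=value, ...), one argument or row to a line, values as JSON. apply_moves: Moves the arm, as the interface text tells. Its arguments: {"type":"object","properties":{"plan":{"type":"array","items":{"type":"object","properties":{"tx":{"type":"number"},"ty":{"type":"number"},"tz":{"type":"number"},"rx":{"type":"number"},"ry":{"type":"number"},"rz":{"type":"number"},"jaw":{"type":"number"}}}},"grip_force":{"type":"number"}},"required":["plan"]}

```bash
mkdir -p pics; ls; cat > h.py <<'E'
import numpy as np, cv2
from rig import env
def snap(name,fn):
    d=env.get_image(name); cv2.imwrite('pics/'+fn+'.png',d['image'][:,:,::-1]); np.savez('pics/'+fn+'.npz',K=d['intrinsics'],T=d['world_from_camera'],im=d['image']); return d
def crop(fn,x0,y0,x1,y1,s,out):
    im=cv2.imread('pics/'+fn+'.png')[y0:y1,x0:x1]; cv2.imwrite('pics/'+out+'.png',cv2.resize(im,None,fx=s,fy=s,interpolation=cv2.INTER_CUBIC))
def ray(fn,u,v):
    d=np.load('pics/'+fn+'.npz');K,T=d['K'],d['T']
    a=np.linalg.inv(K)@[u,v,1]; r=T[:3,:3]@[a[0],-a[1],-a[2]]; return T[:3,3],r/np.linalg.norm(r)
def atz(fn,u,v,z):
    o,r=ray(fn,u,v); return o+r*(z-o[2])/r[2]
def tri(f1,p1,f2,p2):
    o1,r1=ray(f1,*p1);o2,r2=ray(f2,*p2)
    t=np.linalg.lstsq(np.c_[r1,-r2],o2-o1,rcond=None)[0]
    a=o1+r1*t[0];b=o2+r2*t[1]; return (a+b)/2,np.linalg.norm(a-b)
def proj(fn,p):
    d=np.load('pics/'+fn+'.npz');K,T=d['K'],d['T']; c=np.linalg.inv(T)@np.r_[p,1]; q=K@[c[0],-c[1],-c[2]]; return q[:2]/q[2]
E
python3 - <<'E'
from h import *
for n in('scene','top'):
    d=snap(n,n+'0'); print(d['intrinsics'],d['world_from_camera'],[k for k in d])
print(env.observe())
E
```

```text
pics
[[409.65304932   0.         317.57693363]
 [  0.         409.65304932 206.85486175]
 [  0.           0.           1.        ]] [[ 0.76127    -0.40029894  0.51012621  1.12375319]
 [ 0.64834048  0.4564522  -0.60934885 -0.55804745]
 [ 0.01107347  0.79461447  0.60701337  0.77118524]
 [ 0.          0.          0.          1.        ]] ['image', 'intrinsics', 'world_from_camera']
[[446.59696462   0.         310.73284824]
 [  0.         446.59696462 199.94525172]
 [  0.           0.           1.        ]] [[-0.02568338  0.99549025 -0.09132103  0.44564336]
 [-0.99964441 -0.02623063 -0.00479725  0.12460755]
 [-0.00717102  0.09116535  0.99580995  1.12916064]
 [ 0.          0.          0.          1.        ]] ['image', 'intrinsics', 'world_from_camera']
{'time_s': 0.1, 'q': array([-7.71386281e+01,  2.18385445e+01,  7.43774847e+01,  1.09966990e-03,
        8.38572318e+01, -1.23360507e+01]), 'qvel': array([-0.05674619,  0.02223467, -0.10593223,  0.07510072, -0.01879333,
       -0.09983311]), 'joint_efforts': array([ 3.25983521e-03, -4.49225271e+01, -2.31655651e+01, -2.05056767e-04,
        3.62945881e-03, -2.59517783e-06]), 'position': array([ 0.23410103, -0.4974232 ,  0.23077748]), 'tool_rot': array([[ 9.04847123e-01,  4.25736553e-01, -2.66013371e-04],
       [ 4.25736536e-01, -9.04846306e-01,  1.25081331e-03],
       [ 2.91815730e-04, -1.24504643e-03, -9.99999182e-01]]), 'ft_force': array([ 0.20572368, -0.27857818, -0.1910766 ]), 'wrist_torque': array([-0.02094516, -0.00867266,  0.0524557 ]), 'grip_width': 0.08561251254681948}
```

View pics/scene0.png

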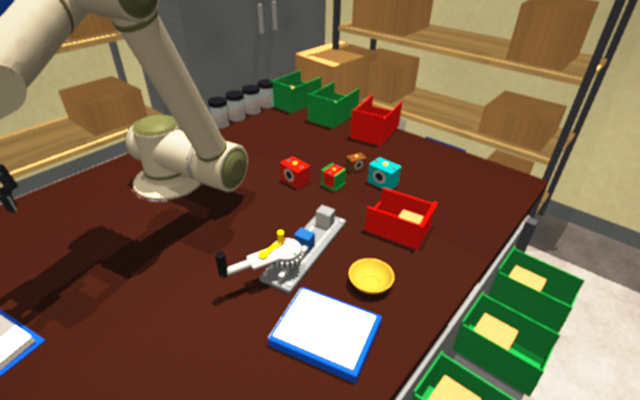

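View pics/top0.png

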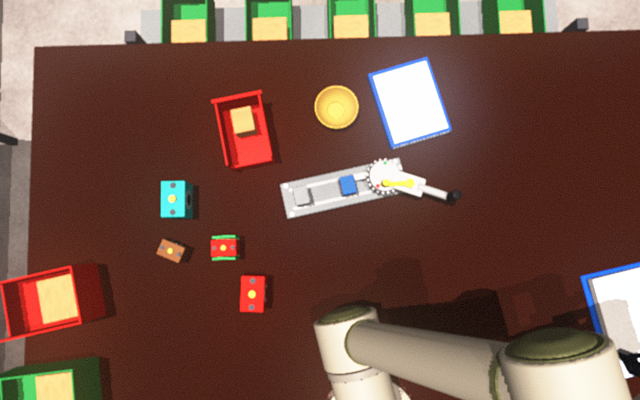

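The top view shows the clamp around (340,188), the ratchet head at (385,178), the handle knob at (453,195), and the housing in its green holder at (224,248). A larger red look-alike stands at (252,294).

```bash
python3 - <<'E'
from h import *
crop('top0',270,140,470,230,4,'c1'); crop('top0',150,170,290,320,4,'c2')
crop('scene0',205,195,355,300,5,'c3'); crop('scene0',270,140,410,200,5,'c4')
E
```

```text
(no output)
```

View pics/c1.png

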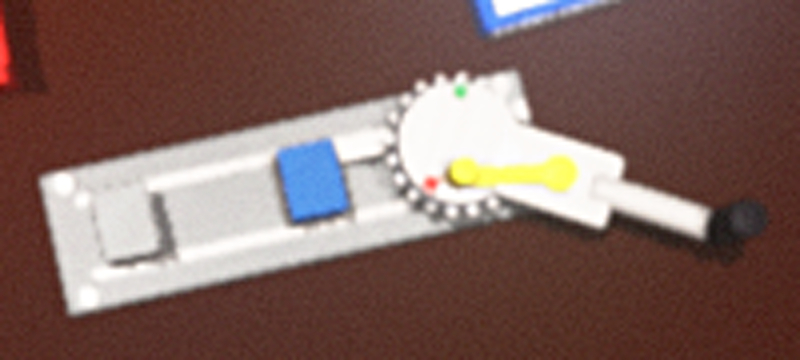

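View pics/c2.png

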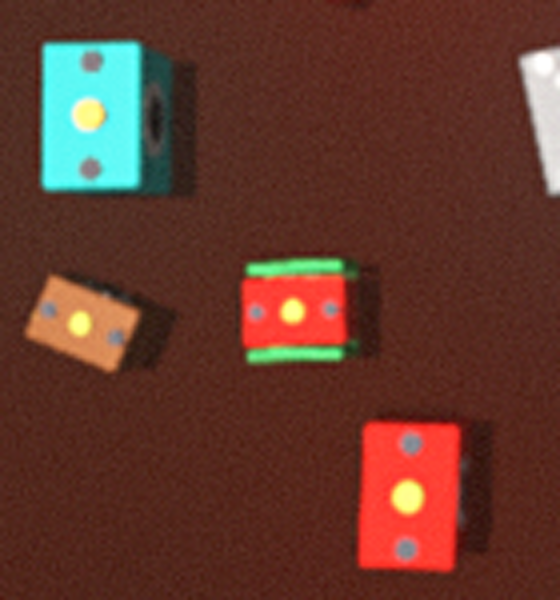

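View pics/c3.png

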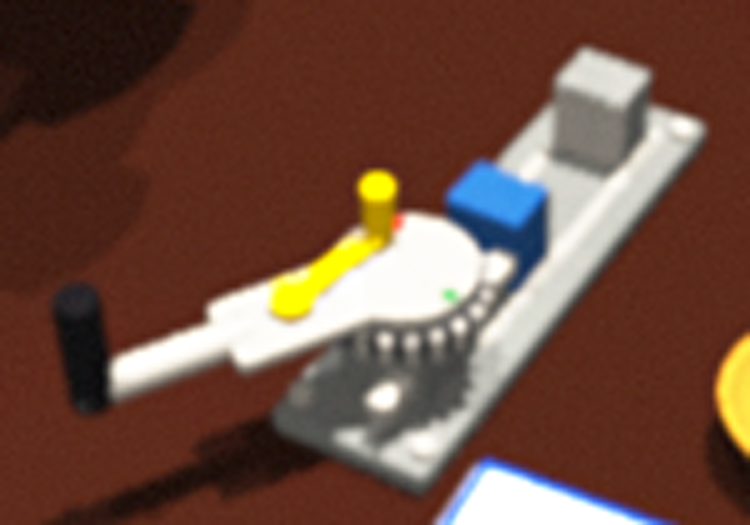

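View pics/c4.png

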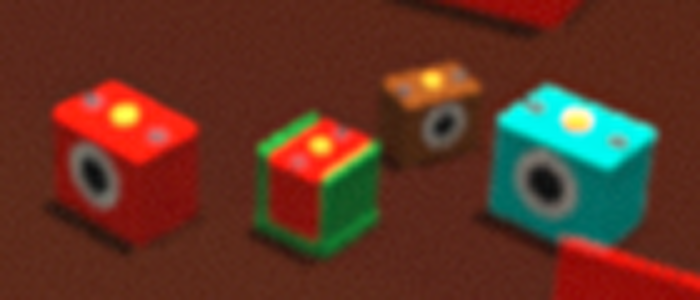

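```bash
cat >> h.py <<'E'
def uc(x,y,x0,y0,s): return (x0+(x+.5)/s-.5, y0+(y+.5)/s-.5)
C1=lambda x,y:uc(x,y,270,140,4)
C2=lambda x,y:uc(x,y,150,170,4)
C3=lambda x,y:uc(x,y,205,195,5)
C4=lambda x,y:uc(x,y,270,140,5)
E
python3 - <<'E'
from h import *
np.set_printoptions(precision=4,suppress=True)
T=lambda n,a,b:print(n,*tri('top0',a,'scene0',b))
T('levknobtop',C1(463,171),C3(378,185))
T('handknobtop',C1(746,216),C3(76,295))
T('housing top c',C2(293,311),C4(321,146))
T('pivot top',C1(560,173),C3(291,297))
T('red dot',C1(430,183),C3(397,222))
T('green dot',C1(460,91),C3(450,295))
T('bed corner +y-x?',C1(40,178),C3(705,125))
T('blue near-left',C1(276,148),C3(545,190))
for n,x,y,z in[('bedA',40,178,.015),('bedB',72,314,.015),('bedC',520,72,.015),('levk',463,171,.122),('handk',746,216,.138),
 ('anv1',92,192,.065),('anv2',150,185,.065),('anv4',110,264,.065),('anv3',162,255,.065),('b1',276,148,.065),('b2',330,140,.065),('b3',347,208,.065),('b4',290,222,.065),('red',430,183,.085),('green',460,91,.085),('pivot',560,173,.095)]:
    print(n,atz('top0',*C1(x,y),z))
print('h')
for x,y in[(293,311),(257,312),(330,309),(245,276),(346,274),(347,345),(243,348)]: print(atz('top0',*C2(x,y),.06))
for x,y in[(247,268),(343,265),(247,356),(343,353)]: print('wall',atz('top0',*C2(x,y),.062))
E
```

```text
levknobtop [ 0.5738 -0.0408  0.1218] 0.00045315014686671766
handknobtop [ 0.5416 -0.1946  0.1396] 0.0013472153093813362
housing top c [0.4361 0.3418 0.0631] 0.0010701361147922247
pivot top [ 0.5748 -0.1022  0.0923] 0.0003826069041824651
red dot [ 0.5715 -0.027   0.0871] 0.00013439425972896105
green dot [ 0.6259 -0.047   0.0859] 0.00035541945051403574
bed corner +y-x? [0.59   0.2073 0.0157] 0.0007301837189810442
blue near-left [0.5963 0.0601 0.0656] 0.00365810917177809
bedA [0.5898 0.2072 0.015 ]
bedB [0.5038 0.1888 0.015 ]
bedC [ 0.6491 -0.097   0.015 ]
levk [ 0.5736 -0.041   0.122 ]
handk [ 0.5421 -0.1946  0.138 ]
anv1 [0.5741 0.1724 0.065 ]
anv2 [0.5774 0.1375 0.065 ]
anv4 [0.5305 0.1626 0.065 ]
anv3 [0.535  0.1314 0.065 ]
b1 [0.5977 0.0613 0.065 ]
b2 [0.6017 0.0287 0.065 ]
b3 [0.5604 0.0199 0.065 ]
b4 [0.5528 0.0543 0.065 ]
red [ 0.5717 -0.0274  0.085 ]
green [ 0.6259 -0.0472  0.085 ]
pivot [ 0.5743 -0.1018  0.095 ]
h
[0.4357 0.3421 0.06  ]
[0.4356 0.3636 0.06  ]
[0.4363 0.32   0.06  ]
[0.4572 0.3706 0.06  ]
[0.4568 0.3102 0.06  ]
[0.4147 0.3101 0.06  ]
[0.4145 0.372  0.06  ]
wall [0.4619 0.3689 0.062 ]
wall [0.4622 0.3116 0.062 ]
wall [0.4098 0.3692 0.062 ]
wall [0.4101 0.3122 0.062 ]
```

Request:
apply_moves(
  plan=[
    {"tx": 28, "ty": 38, "tz": 0, "rz": 0.13, "jaw": -0.35},
    {"tx": 62, "ty": 84, "tz": 0, "rz": 0.26, "jaw": -0.35},
    {"tx": 96, "ty": 130, "rz": 0.38, "jaw": -0.35},
    {"tx": 130, "ty": 174, "rz": 0.5, "jaw": -0.35},
    {"tx": 160, "ty": 214, "rz": 0.6, "jaw": -0.35},
    {"tx": 190, "ty": 254, "rz": 0.7, "jaw": -0.35},
    {"tx": 220, "ty": 294, "rz": 0.764, "jaw": -0.35},
    {"tx": 250, "ty": 334, "rz": 0.764, "jaw": -0.35},
    {"tx": 280, "ty": 374, "rz": 0.764, "jaw": -0.35},
    {"tx": 310, "ty": 414, "rz": 0.764, "jaw": -0.35},
    {"tx": 339.5, "ty": 456.4, "tz": -40, "rz": 0.764, "jaw": -0.35},
    {"tx": 339.5, "ty": 456.4, "tz": -60, "rz": 0.764, "jaw": -0.35},
  ],
)

```text
validation failed for argument at $.pl...
```

Request:
apply_moves(
  plan=[
    {"tx": 0, "ty": 0, "tz": 0, "jaw": -0.35},
  ],
)

```text
validation failed for argument at $.pl...
```

```bash
python3 - <<'E'
from h import *
snap('scene','s1');snap('top','t1')
crop('s1',180,150,360,300,4,'s1c');crop('t1',270,120,470,230,4,'t1c')
o=env.observe();print(o['position'],o['tool_rot'],o['ft_force'],o['grip_width'])
E
```

```text
[ 0.23411111 -0.49748889  0.23095991] [[ 9.04838776e-01  4.25754332e-01 -1.93853297e-04]
 [ 4.25754333e-01 -9.04838384e-01  8.64342455e-04]
 [ 1.92591641e-04 -8.64624450e-04 -9.99999608e-01]] [ 0.83447179 -0.4942433  -0.12051373] 0.08556352061543991
```

View pics/s1c.png

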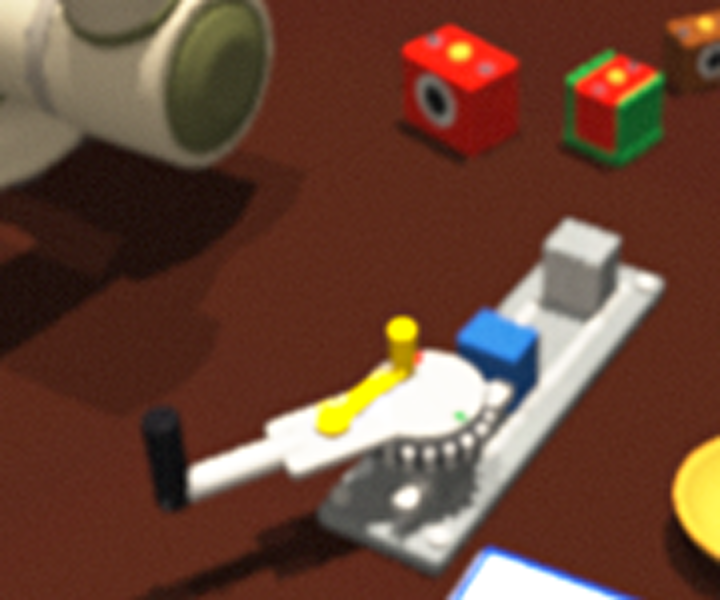

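View pics/t1c.png

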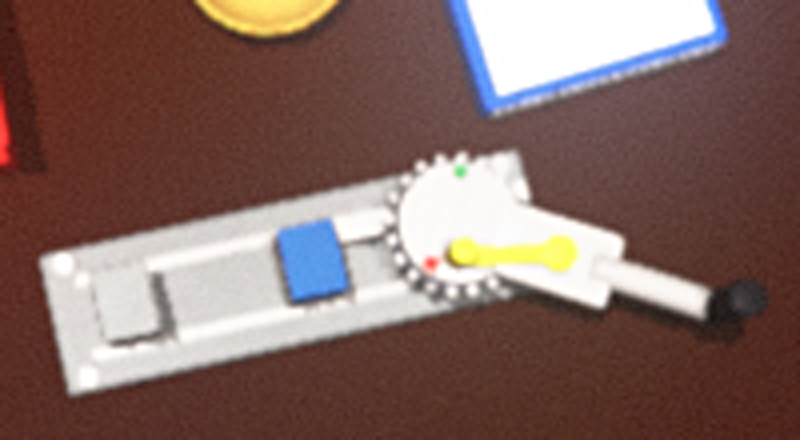

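The move calls were refused and nothing moved. I'll try again with every key in each row.

Request:
apply_moves(
  plan=[
    {"tx": 28, "ty": 38, "tz": 0, "rx": 0, "ry": 0, "rz": 0.13, "jaw": -0.35},
  ],
  grip_force=20,
)

```text
time_s: 0.3
position: [0.2605, -0.4619, 0.2301]
tool_rot: [[0.844, 0.537, -0.001], [0.537, -0.844, 0.0], [-0.001, -0.001, -1.0]]
ft_force: [1.2, 0.2, -0.2]
grip_width: 0.0732
```

Request:
apply_moves(
  plan=[
    {"tx": 29, "ty": 39, "tz": 0, "rx": 0, "ry": 0, "rz": 0.13, "jaw": -0.35},
    {"tx": 58, "ty": 78, "tz": 0, "rx": 0, "ry": 0, "rz": 0.26, "jaw": -0.35},
    {"tx": 87, "ty": 117, "tz": 0, "rx": 0, "ry": 0, "rz": 0.39, "jaw": -0.35},
    {"tx": 116, "ty": 156, "tz": 0, "rx": 0, "ry": 0, "rz": 0.52, "jaw": -0.35},
    {"tx": 145, "ty": 195, "tz": 0, "rx": 0, "ry": 0, "rz": 0.637, "jaw": -0.35},
    {"tx": 174, "ty": 234, "tz": 0, "rx": 0, "ry": 0, "rz": 0.637, "jaw": -0.35},
    {"tx": 203, "ty": 273, "tz": 0, "rx": 0, "ry": 0, "rz": 0.637, "jaw": -0.35},
    {"tx": 232, "ty": 312, "tz": 0, "rx": 0, "ry": 0, "rz": 0.637, "jaw": -0.35},
    {"tx": 261, "ty": 351, "tz": -10, "rx": 0, "ry": 0, "rz": 0.637, "jaw": -0.35},
    {"tx": 290, "ty": 390, "tz": -25, "rx": 0, "ry": 0, "rz": 0.637, "jaw": -0.35},
    {"tx": 313, "ty": 421, "tz": -50, "rx": 0, "ry": 0, "rz": 0.637, "jaw": -0.35},
    {"tx": 313, "ty": 421, "tz": -70, "rx": 0, "ry": 0, "rz": 0.637, "jaw": -0.35},
  ],
  grip_force=20,
)

```text
time_s: 1.5
position: [0.575, -0.0371, 0.1584]
tool_rot: [[0.355, 0.935, -0.001], [0.935, -0.355, 0.001], [0.0, -0.001, -1.0]]
ft_force: [-0.4, 0.1, -0.2]
grip_width: 0.0278
```

Request:
apply_moves(
  plan=[
    {"tx": 0, "ty": 0, "tz": 0, "rx": 0, "ry": 0, "rz": 0, "jaw": -0.35},
  ],
)

```text
time_s: 1.6
position: [0.574, -0.036, 0.1557]
tool_rot: [[0.353, 0.936, -0.007], [0.936, -0.353, 0.002], [-0.001, -0.007, -1.0]]
ft_force: [-0.6, 0.0, 0.7]
grip_width: 0.0277
```

```bash
python3 - <<'E'
from h import *
snap('scene','s2')
crop('s2',180,150,360,300,4,'s2c')
o=env.observe();print(o['position'],o['tool_rot'],o['ft_force'],o['grip_width'])
E
```

```text
[ 0.57463744 -0.03624582  0.15726353] [[ 3.53516894e-01  9.35419402e-01 -4.04316346e-03]
 [ 9.35428130e-01 -3.53512960e-01  1.67334108e-03]
 [ 1.35965032e-04 -4.37364318e-03 -9.99990426e-01]] [ 0.01609083 -0.15243919 -0.48507745] 0.027622863131295777
```

View pics/s2c.png

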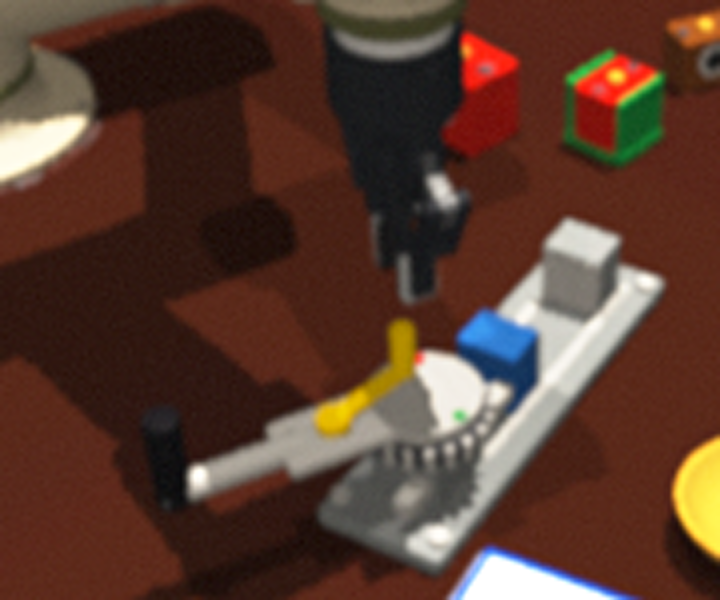

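The gripper is above and a little left of the knob (402,340 in the crop). I'll shift it slightly and descend.

Request:
apply_moves(
  plan=[
    {"tx": -1, "ty": -5, "tz": -10, "rx": 0, "ry": 0, "rz": 0, "jaw": -0.35},
    {"tx": -1, "ty": -5, "tz": -25, "rx": 0, "ry": 0, "rz": 0, "jaw": -0.35},
    {"tx": -1, "ty": -5, "tz": -40, "rx": 0, "ry": 0, "rz": 0, "jaw": -0.35},
    {"tx": -1, "ty": -5, "tz": -52, "rx": 0, "ry": 0, "rz": 0, "jaw": -0.35},
    {"tx": -1, "ty": -5, "tz": -57, "rx": 0, "ry": 0, "rz": 0, "jaw": -0.35},
    {"tx": -1, "ty": -5, "tz": -57, "rx": 0, "ry": 0, "rz": 0, "jaw": -0.35},
  ],
)

```text
time_s: 2.25
position: [0.5734, -0.0417, 0.1]
tool_rot: [[0.354, 0.935, -0.005], [0.935, -0.354, 0.002], [0.0, -0.005, -1.0]]
ft_force: [-0.4, 0.4, -0.2]
grip_width: 0.0275
```

```bash
python3 - <<'E'
from h import *
snap('scene','s3')
crop('s3',180,150,360,300,4,'s3c')
o=env.observe();print(o['position'],o['ft_force'],o['grip_width'])
E
```

```text
[ 0.57374104 -0.04161518  0.10058606] [ 1.19628165  0.40975574 -0.16294341] 0.027387414462645195
```

View pics/s3c.png

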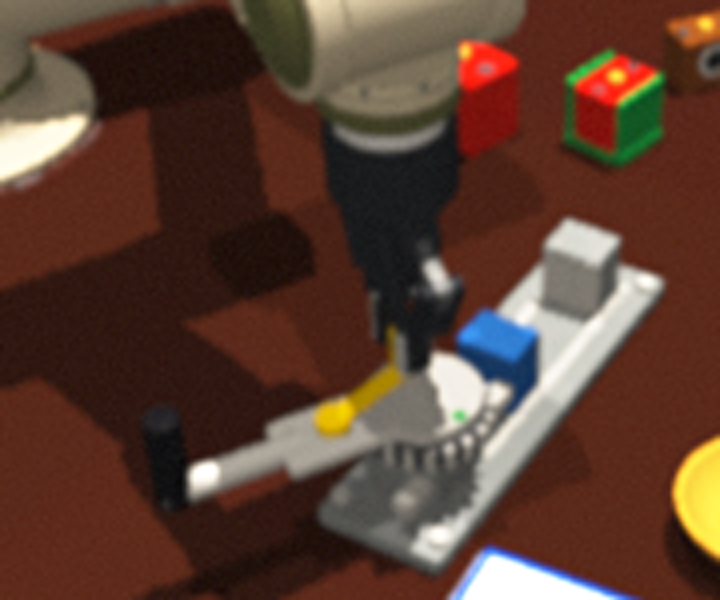

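Request:
apply_moves(
  plan=[
    {"tx": 8, "ty": -1, "tz": 0, "rx": 0, "ry": 0, "rz": 0, "jaw": -0.35},
    {"tx": 16, "ty": -2, "tz": 0, "rx": 0, "ry": 0, "rz": 0, "jaw": -0.35},
    {"tx": 24, "ty": -5, "tz": 0, "rx": 0, "ry": 0, "rz": 0, "jaw": -0.35},
    {"tx": 32, "ty": -9, "tz": 0, "rx": 0, "ry": 0, "rz": 0, "jaw": -0.35},
    {"tx": 40, "ty": -14, "tz": 0, "rx": 0, "ry": 0, "rz": 0, "jaw": -0.35},
    {"tx": 42, "ty": -16, "tz": 0, "rx": 0, "ry": 0, "rz": 0, "jaw": -0.35},
    {"tx": 42, "ty": -16, "tz": 0, "rx": 0, "ry": 0, "rz": 0, "jaw": -0.35},
  ],
)

```text
time_s: 3.0
position: [0.6163, -0.0581, 0.1008]
tool_rot: [[0.354, 0.935, -0.003], [0.935, -0.354, 0.001], [-0.0, -0.003, -1.0]]
ft_force: [0.2, 0.3, 0.1]
grip_width: 0.0281
```

```bash
python3 - <<'E'
from h import *
snap('scene','s4')
crop('s4',180,150,360,300,4,'s4c')
o=env.observe();print(o['position'],o['ft_force'],o['grip_width'])
E
```

```text
[ 0.6161924  -0.05812127  0.10082619] [-0.06330602 -0.61451048  0.12109583] 0.02735252300230108
```

View pics/s4c.png

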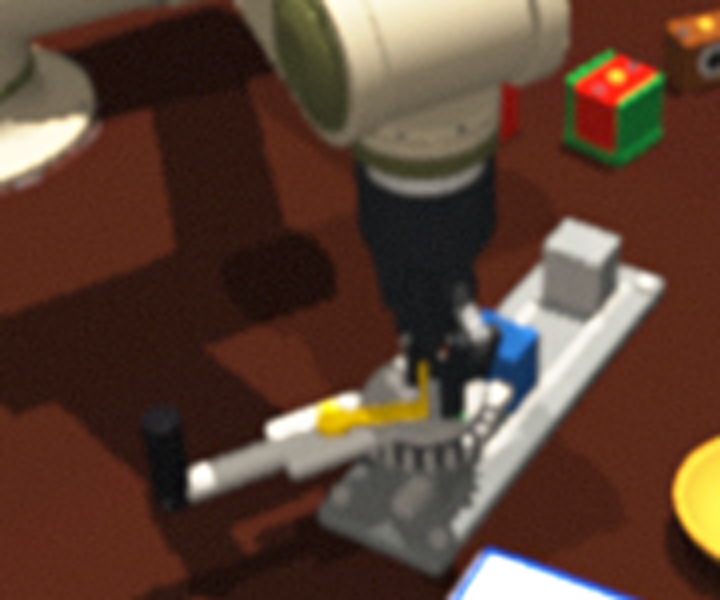

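The lever has swung most of the way. I'll push on until I feel the stop.

Request:
apply_moves(
  plan=[
    {"tx": 3, "ty": -2, "tz": 0, "rx": 0, "ry": 0, "rz": 0, "jaw": -0.35},
    {"tx": 5, "ty": -3, "tz": 0, "rx": 0, "ry": 0, "rz": 0, "jaw": -0.35},
    {"tx": 5, "ty": -3, "tz": 0, "rx": 0, "ry": 0, "rz": 0, "jaw": -0.35},
  ],
)

```text
time_s: 3.35
position: [0.6192, -0.06, 0.1006]
tool_rot: [[0.354, 0.935, -0.008], [0.935, -0.354, 0.003], [-0.0, -0.009, -1.0]]
ft_force: [-9.9, 7.3, 4.9]
grip_width: 0.0275
```

Request:
apply_moves(
  plan=[
    {"tx": -4, "ty": 2, "tz": 0, "rx": 0, "ry": 0, "rz": 0, "jaw": -0.35},
    {"tx": -4, "ty": 2, "tz": 25, "rx": 0, "ry": 0, "rz": 0, "jaw": -0.3},
    {"tx": -4, "ty": 2, "tz": 60, "rx": 0, "ry": 0, "rz": 0, "jaw": -0.25},
    {"tx": -20, "ty": -30, "tz": 75, "rx": 0, "ry": 0, "rz": 0, "jaw": -0.2},
    {"tx": -40, "ty": -65, "tz": 75, "rx": 0, "ry": 0, "rz": 0, "jaw": -0.2},
    {"tx": -60, "ty": -100, "tz": 75, "rx": 0, "ry": 0, "rz": 0, "jaw": -0.2},
    {"tx": -77, "ty": -134, "tz": 70, "rx": 0, "ry": 0, "rz": 0, "jaw": -0.2},
    {"tx": -77, "ty": -134, "tz": 70, "rx": 0, "ry": 0, "rz": 0, "jaw": -0.2},
    {"tx": -77, "ty": -134, "tz": 70, "rx": 0, "ry": 0, "rz": 0, "jaw": -0.2},
  ],
)

```text
time_s: 4.25
position: [0.5422, -0.1948, 0.1708]
tool_rot: [[0.355, 0.935, -0.007], [0.935, -0.355, 0.002], [-0.0, -0.008, -1.0]]
ft_force: [0.6, 0.2, 0.8]
grip_width: 0.0343
```

```bash
python3 - <<'E'
from h import *
snap('scene','s5');snap('top','t5')
crop('s5',180,150,360,300,4,'s5c');crop('t5',270,120,470,230,4,'t5c')
o=env.observe();print(o['position'],o['ft_force'],o['grip_width'])
E
```

```text
[ 0.5427066  -0.19344939  0.17086772] [0.8913753  0.02153569 0.46665801] 0.0343564564225795
```

View pics/s5c.png

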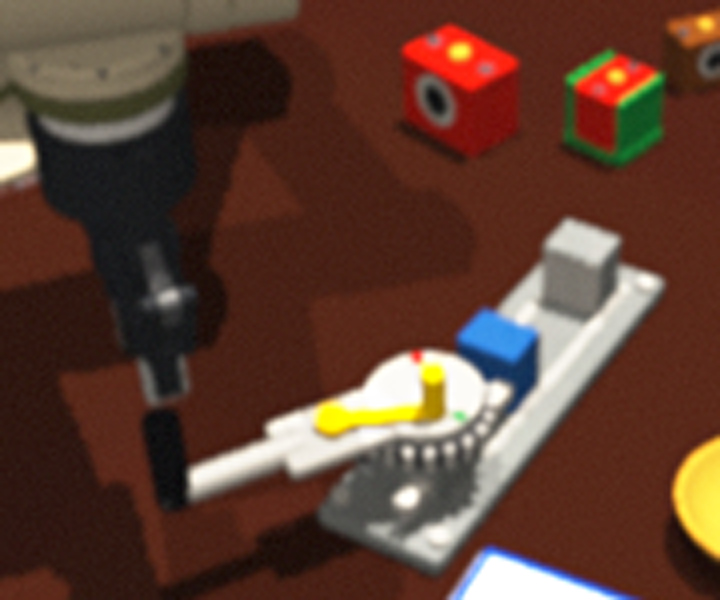

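View pics/t5c.png

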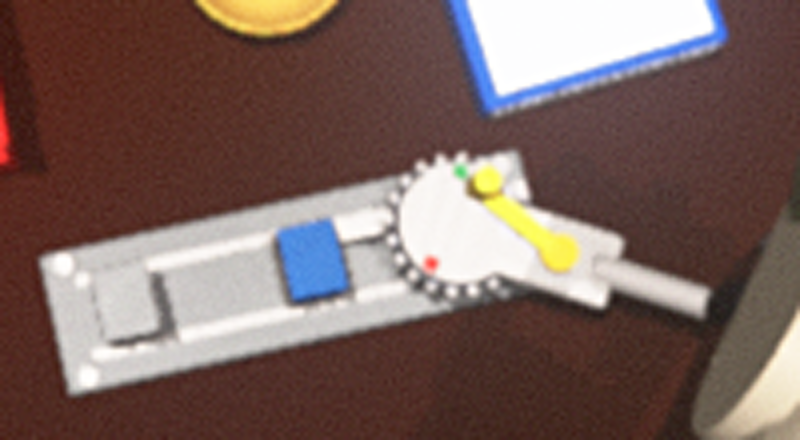

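Lever is at the green dot (433,390 in the scene crop). Now I'll descend around the handle knob.

Request:
apply_moves(
  plan=[
    {"tx": -1.5, "ty": -2.5, "tz": -20, "rx": 0, "ry": 0, "rz": 0, "jaw": -0.2},
    {"tx": -1.5, "ty": -2.5, "tz": -40, "rx": 0, "ry": 0, "rz": 0, "jaw": -0.2},
    {"tx": -1.5, "ty": -2.5, "tz": -60, "rx": 0, "ry": 0, "rz": 0, "jaw": -0.2},
    {"tx": -1.5, "ty": -2.5, "tz": -69, "rx": 0, "ry": 0, "rz": 0, "jaw": -0.2},
    {"tx": -1.5, "ty": -2.5, "tz": -69, "rx": 0, "ry": 0, "rz": 0, "jaw": -0.2},
  ],
)

```text
time_s: 4.85
position: [0.5413, -0.195, 0.101]
tool_rot: [[0.352, 0.936, -0.009], [0.936, -0.352, 0.003], [0.0, -0.01, -1.0]]
ft_force: [0.5, -0.7, 1.3]
grip_width: 0.034
```

```bash
python3 - <<'E'
from h import *
snap('scene','s6')
crop('s6',180,150,360,300,4,'s6c')
o=env.observe();print(o['position'],o['ft_force'],o['grip_width'])
E
```

```text
[ 0.5416333  -0.19542795  0.10208125] [ 0.07734606 -0.12120014  0.47638067] 0.03416830458441804
```

View pics/s6c.png

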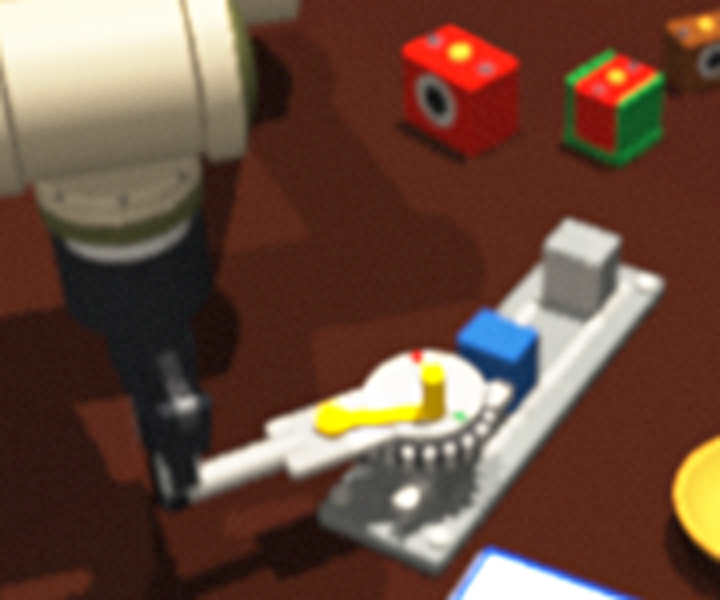

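The fingers straddle the knob at (178,470). Next is the anticlockwise swing.

Request:
apply_moves(
  plan=[
    {"tx": 10, "ty": -4, "tz": 0, "rx": 0, "ry": 0, "rz": 0.065, "jaw": -0.2},
    {"tx": 20, "ty": -7, "tz": 0, "rx": 0, "ry": 0, "rz": 0.13, "jaw": -0.2},
    {"tx": 30, "ty": -9, "tz": 0, "rx": 0, "ry": 0, "rz": 0.195, "jaw": -0.2},
    {"tx": 41, "ty": -10, "tz": 0, "rx": 0, "ry": 0, "rz": 0.26, "jaw": -0.2},
    {"tx": 52, "ty": -10.5, "tz": 0, "rx": 0, "ry": 0, "rz": 0.325, "jaw": -0.2},
    {"tx": 62, "ty": -10.5, "tz": 0, "rx": 0, "ry": 0, "rz": 0.39, "jaw": -0.2},
    {"tx": 73, "ty": -9.5, "tz": 0, "rx": 0, "ry": 0, "rz": 0.46, "jaw": -0.2},
    {"tx": 84, "ty": -8, "tz": 0, "rx": 0, "ry": 0, "rz": 0.53, "jaw": -0.2},
    {"tx": 84, "ty": -8, "tz": 0, "rx": 0, "ry": 0, "rz": 0.53, "jaw": -0.2},
  ],
)

```text
time_s: 5.8
position: [0.6269, -0.2031, 0.1031]
tool_rot: [[-0.171, 0.985, -0.005], [0.985, 0.171, -0.003], [-0.002, -0.006, -1.0]]
ft_force: [0.3, -0.0, 0.2]
grip_width: 0.034
```

```bash
python3 - <<'E'
from h import *
snap('scene','s7')
crop('s7',180,150,360,300,4,'s7c')
o=env.observe();print(o['position'],o['ft_force'],o['grip_width'])
E
```

```text
[ 0.62622039 -0.20328358  0.10295984] [-0.00757582 -0.76152946 -0.51252759] 0.0342936707659761
```

View pics/s7c.png

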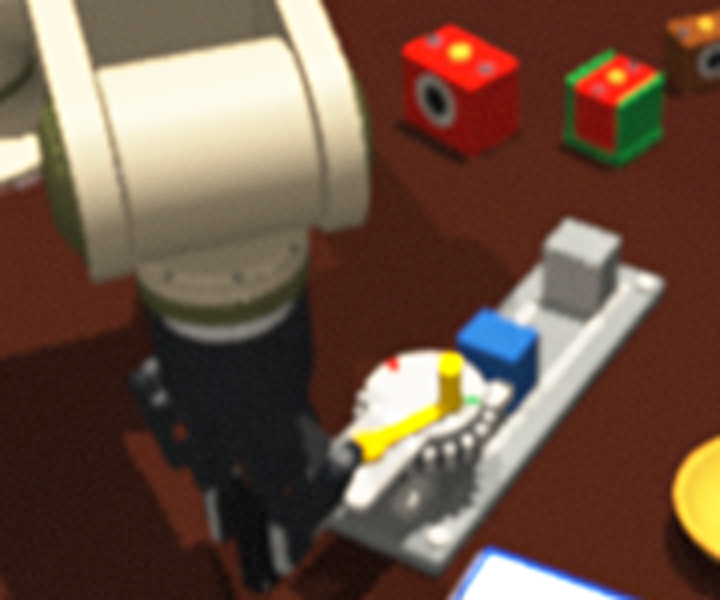

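The handle followed. I'll push the last few millimetres to feel the stop.

Request:
apply_moves(
  plan=[
    {"tx": 3, "ty": 0.5, "tz": 0, "rx": 0, "ry": 0, "rz": 0, "jaw": -0.2},
    {"tx": 6, "ty": 1, "tz": 0, "rx": 0, "ry": 0, "rz": 0, "jaw": -0.2},
    {"tx": 6, "ty": 1, "tz": 0, "rx": 0, "ry": 0, "rz": 0, "jaw": -0.2},
  ],
)

```text
time_s: 6.15
position: [0.6317, -0.2025, 0.1034]
tool_rot: [[-0.168, 0.986, -0.007], [0.986, 0.168, -0.003], [-0.002, -0.008, -1.0]]
ft_force: [-4.0, -0.5, 3.5]
grip_width: 0.0344
```

Request:
apply_moves(
  plan=[
    {"tx": -4, "ty": 0, "tz": 0, "rx": 0, "ry": 0, "rz": 0, "jaw": -0.2},
    {"tx": -6, "ty": -1, "tz": 0, "rx": 0, "ry": 0, "rz": 0, "jaw": -0.15},
    {"tx": -6, "ty": -1, "tz": 30, "rx": 0, "ry": 0, "rz": 0, "jaw": -0.15},
    {"tx": -6, "ty": -1, "tz": 70, "rx": 0, "ry": 0, "rz": 0, "jaw": -0.15},
    {"tx": -10, "ty": 5, "tz": 110, "rx": 0, "ry": 0, "rz": 0.1, "jaw": 0.5},
    {"tx": -24, "ty": 45, "tz": 120, "rx": 0, "ry": 0, "rz": 0.24, "jaw": 1},
    {"tx": -38, "ty": 88, "tz": 120, "rx": 0, "ry": 0, "rz": 0.38, "jaw": 1},
    {"tx": -53, "ty": 130, "tz": 120, "rx": 0, "ry": 0, "rz": 0.52, "jaw": 1},
    {"tx": -68, "ty": 173, "tz": 120, "rx": 0, "ry": 0, "rz": 0.66, "jaw": 1},
    {"tx": -83, "ty": 216, "tz": 120, "rx": 0, "ry": 0, "rz": 0.8, "jaw": 1},
    {"tx": -98, "ty": 259, "tz": 120, "rx": 0, "ry": 0, "rz": 0.94, "jaw": 1},
    {"tx": -113, "ty": 302, "tz": 120, "rx": 0, "ry": 0, "rz": 1.08, "jaw": 1},
  ],
)

```text
time_s: 7.35
position: [0.5178, 0.1011, 0.2236]
tool_rot: [[-0.95, 0.312, -0.0], [0.312, 0.95, -0.007], [-0.002, -0.007, -1.0]]
ft_force: [0.0, -0.0, 0.2]
grip_width: 0.085
```

```bash
python3 - <<'E'
from h import *
snap('scene','s8');snap('top','t8')
crop('s8',180,150,360,300,4,'s8c');crop('t8',270,120,470,230,4,'t8c')
o=env.observe();print(o['position'],o['tool_rot'],o['ft_force'],o['grip_width'])
E
```

```text
[0.51671102 0.10368402 0.22393623] [[-9.51248847e-01  3.08423817e-01 -6.17280666e-04]
 [ 3.08421221e-01  9.51227894e-01 -6.46867767e-03]
 [-1.40791967e-03 -6.34370463e-03 -9.99978887e-01]] [ 0.53726408 -0.44530454  0.11717743] 0.08561648831553832
```

View pics/s8c.png

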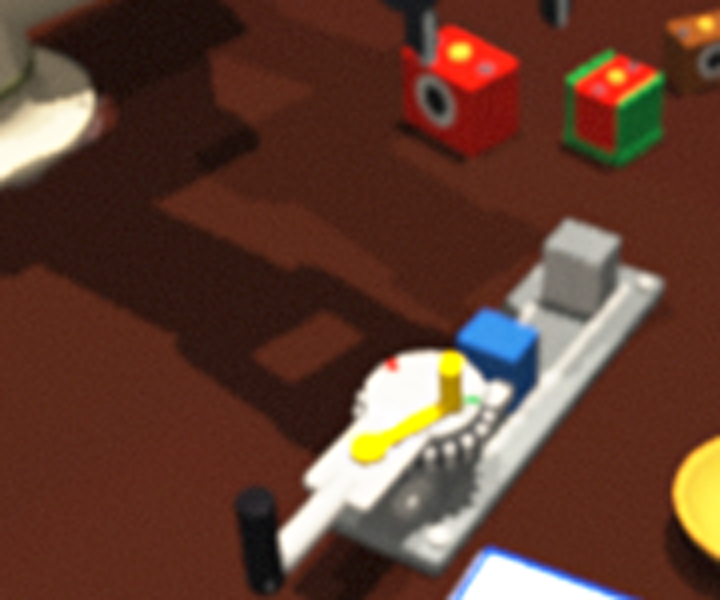

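View pics/t8c.png

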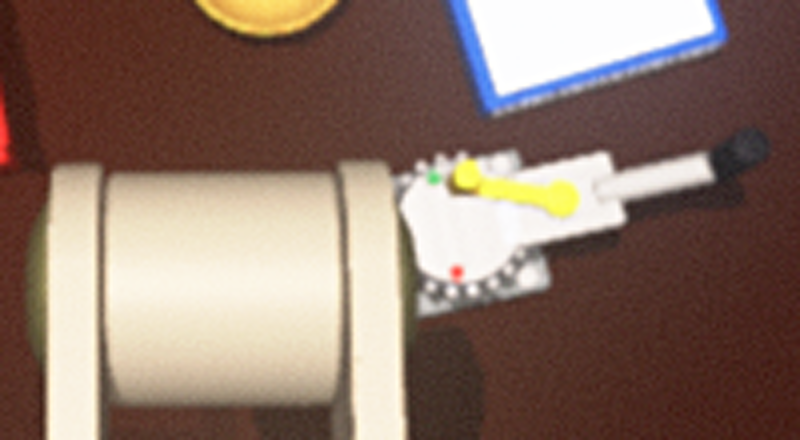

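Request:
apply_moves(
  plan=[
    {"tx": -13, "ty": 40, "tz": 0, "rx": 0, "ry": 0, "rz": 0.1, "jaw": 1},
    {"tx": -27, "ty": 80, "tz": 0, "rx": 0, "ry": 0, "rz": 0.2, "jaw": 1},
    {"tx": -40, "ty": 120, "tz": 0, "rx": 0, "ry": 0, "rz": 0.326, "jaw": 1},
    {"tx": -54, "ty": 160, "tz": -10, "rx": 0, "ry": 0, "rz": 0.326, "jaw": 1},
    {"tx": -68, "ty": 200, "tz": -30, "rx": 0, "ry": 0, "rz": 0.326, "jaw": 1},
    {"tx": -81, "ty": 238, "tz": -60, "rx": 0, "ry": 0, "rz": 0.326, "jaw": 1},
    {"tx": -81, "ty": 238, "tz": -100, "rx": 0, "ry": 0, "rz": 0.326, "jaw": 1},
    {"tx": -81, "ty": 238, "tz": -125, "rx": 0, "ry": 0, "rz": 0.326, "jaw": 1},
    {"tx": -81, "ty": 238, "tz": -125, "rx": 0, "ry": 0, "rz": 0.326, "jaw": 1},
    {"tx": -81, "ty": 238, "tz": -125, "rx": 0, "ry": 0, "rz": 0.326, "jaw": 1},
  ],
)

```text
time_s: 8.45
position: [0.4365, 0.3415, 0.0997]
tool_rot: [[-1.0, -0.011, 0.002], [-0.011, 1.0, -0.006], [-0.002, -0.006, -1.0]]
ft_force: [0.8, 0.4, 1.0]
grip_width: 0.0857
```

```bash
python3 - <<'E'
from h import *
print(tri('t8',uc(749,146,270,120,4),'s8',uc(256,496,180,150,4)))
print(tri('t8',uc(467,175,270,120,4),'s8',uc(450,361,180,150,4)))
snap('scene','s9');snap('top','t9')
crop('s9',260,80,400,200,5,'s9c')
o=env.observe();print(o['position'],o['tool_rot'],o['ft_force'],o['grip_width'])
E
```

```text
(array([ 0.62609646, -0.20056017,  0.13975475]), np.float64(0.0005428066741924209))
(array([ 0.61704426, -0.04470673,  0.12318247]), np.float64(0.0003298679570515408))
[0.4368673  0.34173547 0.10070497] [[-0.99992433 -0.01145683  0.00447996]
 [-0.01147847  0.99992244 -0.00483349]
 [-0.00442423 -0.00488455 -0.99997828]] [-0.93053959  0.07624805 -0.3088326 ] 0.0851302154045395
```

View pics/s9c.png

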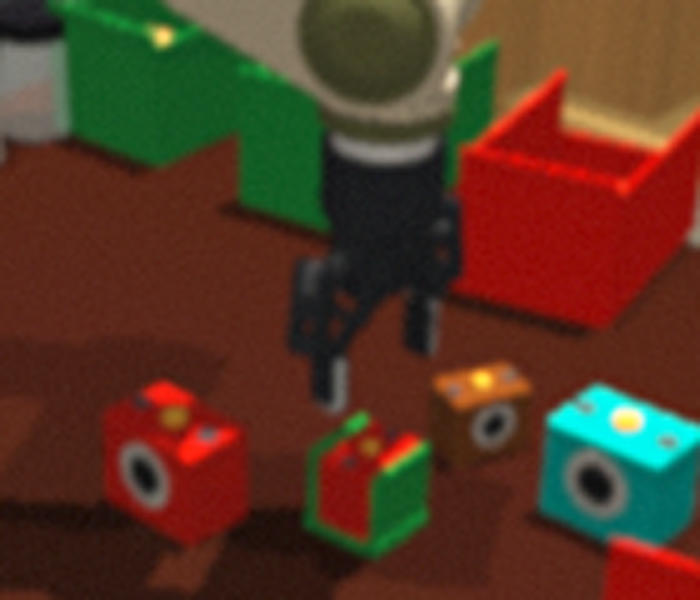

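View pics/t9.png

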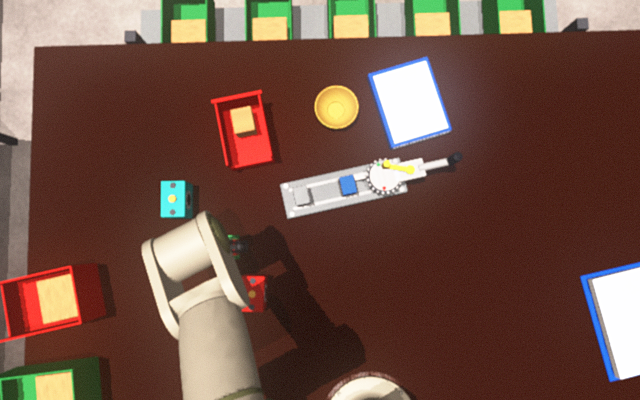

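Request:
apply_moves(
  plan=[
    {"tx": -1, "ty": 0, "tz": -20, "rx": 0, "ry": 0, "rz": 0, "jaw": 1},
    {"tx": -1, "ty": 0, "tz": -45, "rx": 0, "ry": 0, "rz": 0, "jaw": 1},
    {"tx": -1, "ty": 0, "tz": -65, "rx": 0, "ry": 0, "rz": 0, "jaw": 1},
    {"tx": -1, "ty": 0, "tz": -80, "rx": 0, "ry": 0, "rz": 0, "jaw": 1},
    {"tx": -1, "ty": 0, "tz": -82, "rx": 0, "ry": 0, "rz": 0, "jaw": 1},
  ],
)

```text
time_s: 9.05
position: [0.4361, 0.3415, 0.0186]
tool_rot: [[-1.0, -0.011, 0.004], [-0.011, 1.0, -0.005], [-0.004, -0.005, -1.0]]
ft_force: [0.8, -0.8, 0.1]
grip_width: 0.0853
```

Request:
apply_moves(
  plan=[
    {"tx": 0, "ty": 0, "tz": 0, "rx": 0, "ry": 0, "rz": 0, "jaw": 0.2},
    {"tx": 0, "ty": 0, "tz": 0, "rx": 0, "ry": 0, "rz": 0, "jaw": 0.2},
    {"tx": 0, "ty": 0, "tz": 0, "rx": 0, "ry": 0, "rz": 0, "jaw": 0.2},
    {"tx": 0, "ty": 0, "tz": 0, "rx": 0, "ry": 0, "rz": 0, "jaw": 0.2},
  ],
  grip_force=40,
)

```text
time_s: 9.45
position: [0.437, 0.3419, 0.0202]
tool_rot: [[-1.0, -0.011, 0.007], [-0.011, 1.0, -0.004], [-0.007, -0.004, -1.0]]
ft_force: [0.1, -0.9, 7.0]
grip_width: 0.0594
```

```bash
python3 - <<'E'
from h import *
snap('scene','s10');crop('s10',260,80,400,200,5,'s10c')
o=env.observe();print(o['position'],o['ft_force'],o['grip_width'])
E
```

```text
[0.43702398 0.34190366 0.02018462] [ 0.13618859 -0.16288212  7.48682257] 0.05965917974400672
```

View pics/s10c.png

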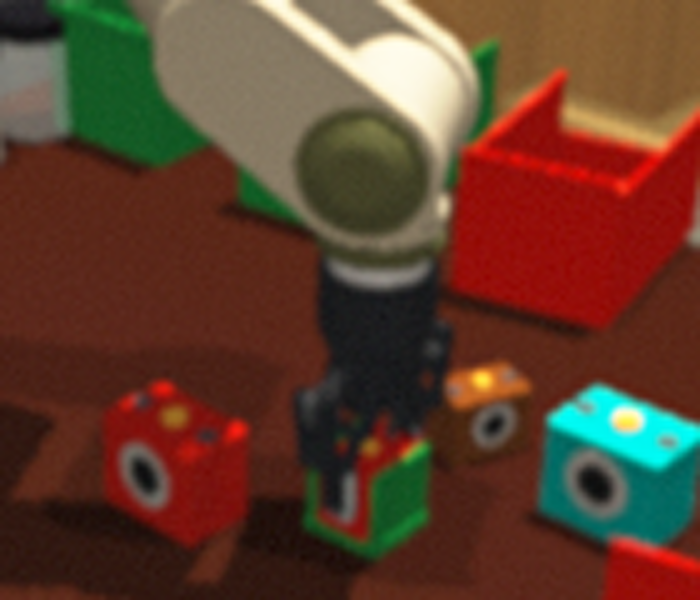

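Gripped at 60 mm width. I'll tighten and lift.

Request:
apply_moves(
  plan=[
    {"tx": 0, "ty": 0, "tz": 0, "rx": 0, "ry": 0, "rz": 0, "jaw": 0},
    {"tx": 0, "ty": 0, "tz": 0, "rx": 0, "ry": 0, "rz": 0, "jaw": 0},
    {"tx": -1, "ty": 0, "tz": 10, "rx": 0, "ry": 0, "rz": 0, "jaw": 0},
    {"tx": -1, "ty": 0, "tz": 25, "rx": 0, "ry": 0, "rz": 0, "jaw": 0},
    {"tx": -1, "ty": 0, "tz": 45, "rx": 0, "ry": 0, "rz": 0, "jaw": 0},
    {"tx": -1, "ty": 0, "tz": 65, "rx": 0, "ry": 0, "rz": 0, "jaw": 0},
    {"tx": -1, "ty": 0, "tz": 85, "rx": 0, "ry": 0, "rz": 0, "jaw": 0},
    {"tx": -1, "ty": 0, "tz": 90, "rx": 0, "ry": 0, "rz": 0, "jaw": 0},
  ],
  grip_force=60,
)

```text
time_s: 10.3
position: [0.4366, 0.3423, 0.1125]
tool_rot: [[-1.0, -0.011, 0.01], [-0.011, 1.0, -0.002], [-0.01, -0.002, -1.0]]
ft_force: [-0.2, 0.1, -3.7]
grip_width: 0.0594
```

```bash
python3 - <<'E'
from h import *
snap('scene','s11');crop('s11',260,60,400,180,5,'s11c')
o=env.observe();print(o['position'],o['tool_rot'],o['ft_force'],o['grip_width'])
E
```

```text
[0.43643001 0.3421829  0.11203332] [[-0.99989466 -0.01068509  0.00982311]
 [-0.01070725  0.99994024 -0.00220668]
 [-0.00979894 -0.00231163 -0.99994932]] [ 0.8484582   0.15188503 -2.81847466] 0.05924893630946454
```

View pics/s11c.png

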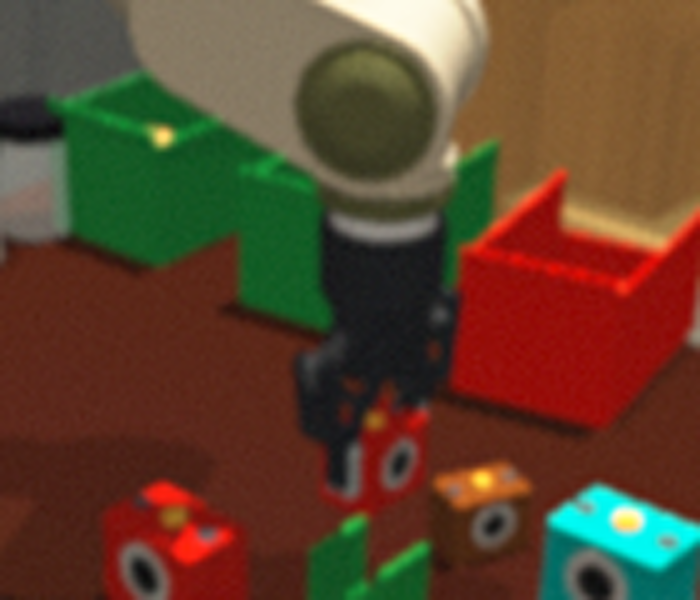

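Request:
apply_moves(
  plan=[
    {"tx": -4, "ty": -30, "tz": 5, "rx": 0, "ry": 0, "rz": 0.03, "jaw": 0},
    {"tx": -9, "ty": -65, "tz": 5, "rx": 0, "ry": 0, "rz": 0.07, "jaw": 0},
    {"tx": -15, "ty": -100, "tz": 5, "rx": 0, "ry": 0.0, "rz": 0.11, "jaw": 0},
    {"tx": -22, "ty": -135, "tz": 5, "rx": 0, "ry": 0, "rz": 0.15, "jaw": 0},
    {"tx": -30, "ty": -170, "tz": 0, "rx": 0, "ry": 0, "rz": 0.184, "jaw": 0},
    {"tx": -36, "ty": -198, "tz": -15, "rx": 0, "ry": 0, "rz": 0.184, "jaw": 0},
    {"tx": -36, "ty": -202, "tz": -40, "rx": 0, "ry": 0, "rz": 0.184, "jaw": 0},
    {"tx": -36, "ty": -202, "tz": -65, "rx": 0, "ry": 0, "rz": 0.184, "jaw": 0},
    {"tx": -36, "ty": -202, "tz": -82, "rx": 0, "ry": 0, "rz": 0.184, "jaw": 0},
    {"tx": -36, "ty": -202, "tz": -92, "rx": 0, "ry": 0, "rz": 0.184, "jaw": 0},
    {"tx": -36, "ty": -202, "tz": -94, "rx": 0, "ry": 0, "rz": 0.184, "jaw": 0},
  ],
)

```text
time_s: 11.45
position: [0.3995, 0.1401, 0.0166]
tool_rot: [[-0.981, -0.193, 0.007], [-0.193, 0.981, -0.001], [-0.006, -0.002, -1.0]]
ft_force: [-0.3, -0.0, -4.6]
grip_width: 0.0592
```

```bash
python3 - <<'E'
from h import *
snap('scene','s12');crop('s12',220,80,360,200,5,'s12c')
o=env.observe();print(o['position'],o['tool_rot'],o['ft_force'],o['grip_width'])
E
```

```text
[0.39978472 0.14011244 0.01710048] [[-9.81091996e-01 -1.93390923e-01  7.64505833e-03]
 [-1.93400587e-01  9.81119729e-01 -5.38549821e-04]
 [-7.39656691e-03 -2.00692568e-03 -9.99970631e-01]] [-0.36260574 -0.27041925 -4.27731502] 0.059472035112873
```

View pics/s12c.png

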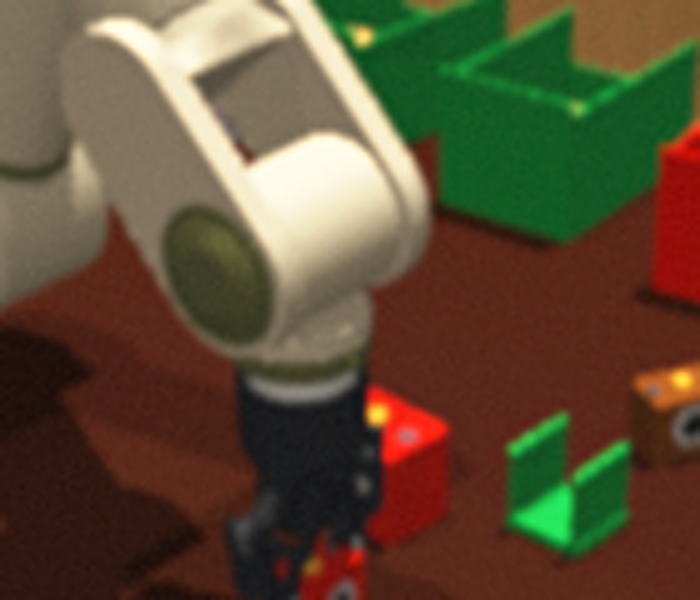

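Still hanging, about 6 mm to go by touch.

Request:
apply_moves(
  plan=[
    {"tx": 0, "ty": 0, "tz": -3, "rx": 0, "ry": 0, "rz": 0, "jaw": 0},
    {"tx": 0, "ty": 0, "tz": -6, "rx": 0, "ry": 0, "rz": 0, "jaw": 0},
    {"tx": 0, "ty": 0, "tz": -7, "rx": 0, "ry": 0, "rz": 0, "jaw": 0},
  ],
)

```text
time_s: 11.8
position: [0.3998, 0.1402, 0.0102]
tool_rot: [[-0.981, -0.193, 0.008], [-0.194, 0.981, -0.0], [-0.008, -0.002, -1.0]]
ft_force: [-4.7, 1.4, 17.2]
grip_width: 0.0594
```

Request:
apply_moves(
  plan=[
    {"tx": 0, "ty": 0, "tz": 0, "rx": 0, "ry": 0, "rz": 0, "jaw": 0.5},
    {"tx": 0, "ty": 0, "tz": 0, "rx": 0, "ry": 0, "rz": 0, "jaw": 1},
    {"tx": 0, "ty": 0, "tz": 0, "rx": 0, "ry": 0, "rz": 0, "jaw": 1},
    {"tx": 0, "ty": 0, "tz": 15, "rx": 0, "ry": 0, "rz": 0, "jaw": 1},
    {"tx": 0, "ty": 0, "tz": 50, "rx": 0, "ry": 0, "rz": 0, "jaw": 1},
    {"tx": 0, "ty": 0, "tz": 85, "rx": 0, "ry": 0, "rz": 0, "jaw": 1},
    {"tx": 0, "ty": 0, "tz": 100, "rx": 0, "ry": 0, "rz": -0.15, "jaw": 1},
    {"tx": 0, "ty": 0, "tz": 100, "rx": 0, "ry": 0, "rz": -0.3, "jaw": 1},
  ],
)

```text
time_s: 12.6
position: [0.4009, 0.1403, 0.1125]
tool_rot: [[-0.994, 0.111, 0.013], [0.111, 0.994, -0.003], [-0.013, -0.001, -1.0]]
ft_force: [-1.1, 0.3, -0.1]
grip_width: 0.0855
```

Request:
apply_moves(
  plan=[
    {"tx": 0, "ty": 0, "tz": 0, "rx": 0, "ry": 0, "rz": -0.15, "jaw": 1},
    {"tx": 0, "ty": 0, "tz": 0, "rx": 0, "ry": 0, "rz": -0.3, "jaw": 1},
    {"tx": 0, "ty": 0, "tz": 0, "rx": 0, "ry": 0, "rz": -0.45, "jaw": 1},
    {"tx": 0, "ty": 0, "tz": 0, "rx": 0, "ry": 0, "rz": -0.6, "jaw": 1},
    {"tx": 0, "ty": 0, "tz": 0, "rx": 0, "ry": 0, "rz": -0.75, "jaw": 1},
    {"tx": 0, "ty": 0, "tz": 0, "rx": 0, "ry": 0, "rz": -0.9, "jaw": 1},
    {"tx": 0, "ty": 0, "tz": 0, "rx": 0, "ry": 0, "rz": -1.05, "jaw": 1},
    {"tx": 0, "ty": 0, "tz": 0, "rx": 0, "ry": 0, "rz": -1.2, "jaw": 1},
    {"tx": 0, "ty": 0, "tz": 0, "rx": 0, "ry": 0, "rz": -1.28, "jaw": 1},
    {"tx": 0, "ty": 0, "tz": 0, "rx": 0, "ry": 0, "rz": -1.28, "jaw": 1},
  ],
)

```text
time_s: 13.6
position: [0.4009, 0.1403, 0.1126]
tool_rot: [[-0.178, 0.984, 0.001], [0.984, 0.178, -0.013], [-0.013, -0.001, -1.0]]
ft_force: [-0.3, 0.2, -0.0]
grip_width: 0.0859
```

```bash
python3 - <<'E'
from h import *
snap('scene','s13');crop('s13',220,130,360,250,5,'s13c');snap('top','t13')
o=env.observe();print(o['position'],o['tool_rot'],o['ft_force'],o['grip_width'])
E
```

```text
[0.40089305 0.14027843 0.1126114 ] [[-1.81093552e-01  9.83464863e-01  1.41009388e-03]
 [ 9.83380588e-01  1.81096544e-01 -1.29096888e-02]
 [-1.29515885e-02 -9.51202456e-04 -9.99915672e-01]] [ 0.29284874 -0.59331684  0.50338578] 0.08483128622687268
```

View pics/s13c.png

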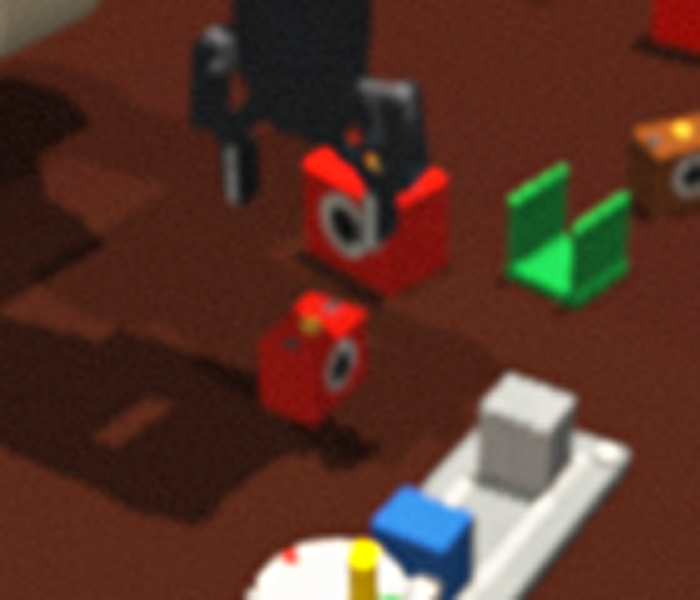

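View pics/t13.png

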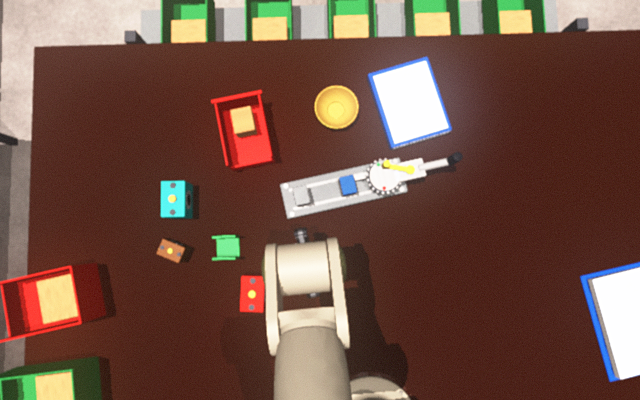

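```bash
python3 - <<'E'
from h import *
print(atz('s13',*uc(311,324,220,130,5),.05))
E
```

```text
[0.39644028 0.14186927 0.05      ]
```

Request:
apply_moves(
  plan=[
    {"tx": -1.5, "ty": 0, "tz": -20, "rx": 0.013, "ry": 0, "rz": 0.014, "jaw": 1},
    {"tx": -1.5, "ty": 0, "tz": -50, "rx": 0.013, "ry": 0, "rz": 0.014, "jaw": 1},
    {"tx": -1.5, "ty": 0, "tz": -80, "rx": 0.013, "ry": 0, "rz": 0.014, "jaw": 1},
    {"tx": -1.5, "ty": 0, "tz": -96, "rx": 0.013, "ry": 0, "rz": 0.014, "jaw": 1},
    {"tx": -1.5, "ty": 0, "tz": -98, "rx": 0.013, "ry": 0, "rz": 0.014, "jaw": 1},
    {"tx": -1.5, "ty": 0, "tz": -98, "rx": 0.013, "ry": 0, "rz": 0.014, "jaw": 1},
  ],
  grip_force=20,
)

```text
time_s: 14.3
position: [0.3995, 0.1403, 0.0148]
tool_rot: [[-0.196, 0.981, 0.001], [0.981, 0.196, 0.0], [-0.0, 0.001, -1.0]]
ft_force: [0.2, -0.3, -0.4]
grip_width: 0.0853
```

Request:
apply_moves(
  plan=[
    {"tx": 0, "ty": 0, "tz": 0, "rx": 0, "ry": 0, "rz": 0, "jaw": -0.3},
    {"tx": 0, "ty": 0, "tz": 0, "rx": 0, "ry": 0, "rz": 0, "jaw": -0.3},
    {"tx": 0, "ty": 0, "tz": 0, "rx": 0, "ry": 0, "rz": 0, "jaw": -0.3},
    {"tx": 0, "ty": 0, "tz": 0, "rx": 0, "ry": 0, "rz": 0, "jaw": -0.3},
    {"tx": 0, "ty": 0, "tz": 0, "rx": 0, "ry": 0, "rz": 0, "jaw": -0.3},
  ],
  grip_force=20,
)

```text
time_s: 14.8
position: [0.3995, 0.1403, 0.0153]
tool_rot: [[-0.196, 0.981, 0.002], [0.981, 0.196, 0.0], [-0.0, 0.002, -1.0]]
ft_force: [-2.4, -0.4, 7.5]
grip_width: 0.0397
```

Request:
apply_moves(
  plan=[
    {"tx": 0, "ty": 0, "tz": 0, "rx": 0, "ry": 0, "rz": 0, "jaw": -0.3},
    {"tx": 0, "ty": 0, "tz": 0, "rx": 0, "ry": 0, "rz": 0, "jaw": -0.3},
    {"tx": 0, "ty": 0, "tz": 10, "rx": 0, "ry": 0, "rz": 0, "jaw": -0.3},
    {"tx": 0, "ty": 0, "tz": 40, "rx": 0, "ry": 0, "rz": 0, "jaw": -0.3},
    {"tx": 0, "ty": 0, "tz": 80, "rx": 0, "ry": 0, "rz": 0, "jaw": -0.3},
    {"tx": 0, "ty": 0, "tz": 110, "rx": 0, "ry": 0, "rz": 0, "jaw": -0.3},
    {"tx": 0, "ty": 0, "tz": 110, "rx": 0, "ry": 0, "rz": 0, "jaw": -0.3},
  ],
  grip_force=60,
)

```text
time_s: 15.5
position: [0.401, 0.1405, 0.1282]
tool_rot: [[-0.196, 0.98, 0.009], [0.981, 0.196, 0.0], [-0.001, 0.008, -1.0]]
ft_force: [0.2, 0.4, -4.5]
grip_width: 0.0393
```

```bash
python3 - <<'E'
from h import *
snap('scene','s14');crop('s14',220,80,360,200,5,'s14c');snap('top','t14')
o=env.observe();print(o['position'],o['tool_rot'],o['ft_force'],o['grip_width'])
E
```

```text
[0.39903621 0.14026728 0.12479843] [[-1.96218620e-01  9.80559203e-01  1.37909954e-03]
 [ 9.80560145e-01  1.96218756e-01  3.73339635e-05]
 [-2.33997035e-04  1.35961567e-03 -9.99999048e-01]] [ 0.25855559  0.33114641 -4.01600527] 0.039054887474699415
```

View pics/s14c.png

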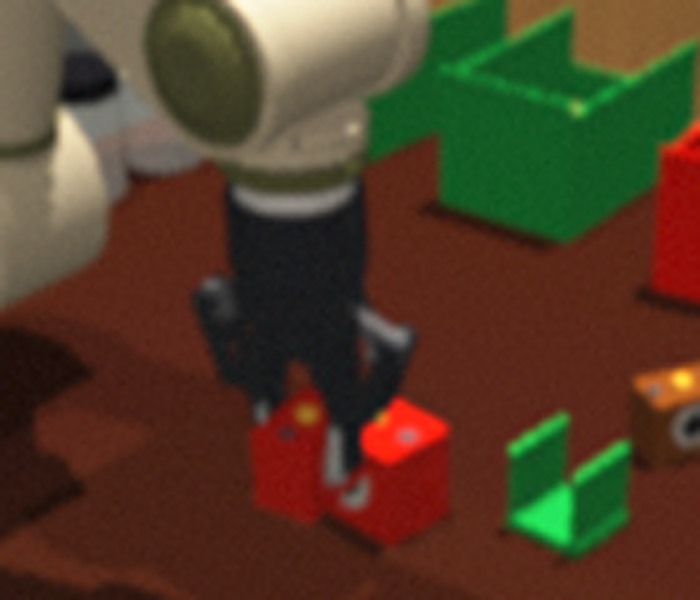

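```bash
python3 - <<'E'
from h import *
crop('top0',280,160,380,220,8,'j1'); crop('scene0',280,195,355,270,8,'j2')
E
```

```text
(no output)
```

View pics/j1.png

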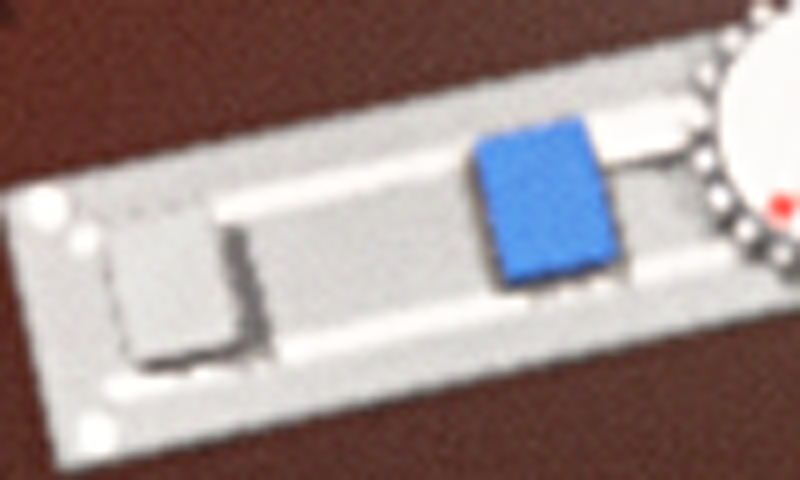

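View pics/j2.png

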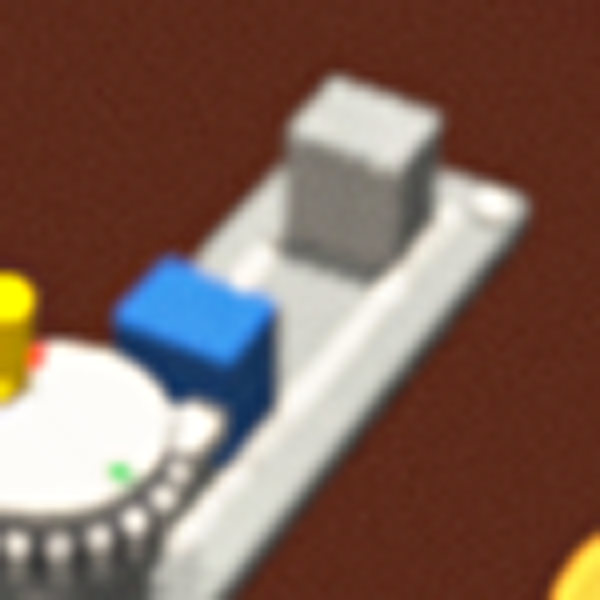

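```bash
python3 - <<'E'
from h import *
J1=lambda x,y:uc(x,y,280,160,8)
J2=lambda x,y:uc(x,y,280,195,8)
r=[]
for n,a,b in[('jaw+x',(470,145),(272,300)),('jaw-x',(507,285),(172,258)),('anv+x',(215,207),(385,170)),('anv-x',(245,350),(290,128))]:
    p,e=tri('top0',J1(*a),'scene0',J2(*b));r.append(p);print(n,p,e, atz('top0',*J1(*a),.065),atz('scene0',*J2(*b),.065))
print(np.mean(r,0))
E
```

```text
jaw+x [0.59424024 0.06131962 0.06544428] 0.0023804816278977297 [0.59517253 0.06210925 0.065     ] [0.59310132 0.06082532 0.065     ]
jaw-x [0.55359039 0.0534038  0.06569452] 0.0028455772347403675 [0.55263535 0.0523691  0.065     ] [0.55402274 0.05502751 0.065     ]
anv+x [0.57803757 0.13875234 0.06493562] 0.001155227166367575 [0.57845895 0.13914217 0.065     ] [0.57771003 0.13824174 0.065     ]
anv-x [0.53663945 0.13262999 0.06540088] 0.004061450737633871 [0.53518403 0.13124537 0.065     ] [0.53767432 0.13453988 0.065     ]
[0.56562691 0.09652643 0.06536883]
```

Request:
apply_moves(
  plan=[
    {"tx": 30, "ty": -8, "tz": 0, "rx": 0, "ry": 0, "rz": 0, "jaw": -0.3},
    {"tx": 65, "ty": -17, "tz": 0, "rx": 0, "ry": 0, "rz": 0, "jaw": -0.3},
    {"tx": 100, "ty": -26, "tz": 0, "rx": 0, "ry": 0, "rz": 0, "jaw": -0.3},
    {"tx": 135, "ty": -36, "tz": 0, "rx": 0, "ry": 0, "rz": 0, "jaw": -0.3},
    {"tx": 160, "ty": -42, "tz": 0, "rx": 0, "ry": 0, "rz": 0, "jaw": -0.3},
    {"tx": 167, "ty": -44, "tz": 0, "rx": 0, "ry": 0, "rz": 0, "jaw": -0.3},
    {"tx": 167, "ty": -44, "tz": -10, "rx": 0, "ry": 0, "rz": 0, "jaw": -0.3},
    {"tx": 167, "ty": -44, "tz": -20, "rx": 0, "ry": 0, "rz": 0, "jaw": -0.3},
    {"tx": 167, "ty": -44, "tz": -25, "rx": 0, "ry": 0, "rz": 0, "jaw": -0.3},
    {"tx": 167, "ty": -44, "tz": -25, "rx": 0, "ry": 0, "rz": 0, "jaw": -0.3},
  ],
)

```text
time_s: 16.6
position: [0.5648, 0.0966, 0.0986]
tool_rot: [[-0.197, 0.98, -0.001], [0.98, 0.197, 0.0], [0.0, -0.001, -1.0]]
ft_force: [1.0, -0.6, -4.2]
grip_width: 0.0391
```

```bash
python3 - <<'E'
from h import *
snap('scene','s15');crop('s15',240,120,380,240,5,'s15c')
o=env.observe();print(o['position'],o['tool_rot'],o['ft_force'],o['grip_width'])
E
```

```text
[0.56531134 0.09653984 0.09936043] [[-1.96593900e-01  9.80484997e-01  9.29908167e-05]
 [ 9.80484998e-01  1.96593890e-01  1.03238555e-04]
 [ 8.29424277e-05  1.11472171e-04 -9.99999990e-01]] [-0.20011001  0.46753563 -2.91067085] 0.03910167069049601
```

View pics/s15c.png

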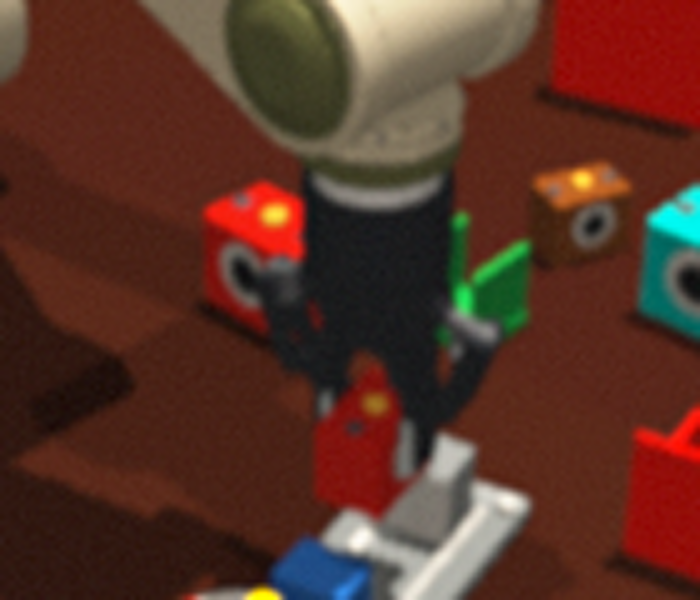

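Request:
apply_moves(
  plan=[
    {"tx": 0.5, "ty": -0.5, "tz": -12, "rx": 0, "ry": 0, "rz": 0, "jaw": -0.3},
    {"tx": 0.5, "ty": -0.5, "tz": -24, "rx": 0, "ry": 0, "rz": 0, "jaw": -0.3},
    {"tx": 0.5, "ty": -0.5, "tz": -36, "rx": 0, "ry": 0, "rz": 0, "jaw": -0.3},
    {"tx": 0.5, "ty": -0.5, "tz": -48, "rx": 0, "ry": 0, "rz": 0, "jaw": -0.3},
    {"tx": 0.5, "ty": -0.5, "tz": -58, "rx": 0, "ry": 0, "rz": 0, "jaw": -0.3},
    {"tx": 0.5, "ty": -0.5, "tz": -65, "rx": 0, "ry": 0, "rz": 0, "jaw": -0.3},
    {"tx": 0.5, "ty": -0.5, "tz": -66, "rx": 0, "ry": 0, "rz": 0, "jaw": -0.3},
  ],
)

```text
time_s: 17.35
position: [0.5655, 0.096, 0.0323]
tool_rot: [[-0.197, 0.98, -0.001], [0.98, 0.197, 0.0], [0.0, -0.001, -1.0]]
ft_force: [-0.6, -0.2, -3.8]
grip_width: 0.0392
```

```bash
python3 - <<'E'
from h import *
snap('scene','s16');crop('s16',240,120,380,240,5,'s16c')
o=env.observe();print(o['position'],o['ft_force'],o['grip_width'])
E
```

```text
[0.56568957 0.09605085 0.03282803] [-1.09802666 -0.5219346  -3.33249834] 0.03914019320342241
```

View pics/s16c.png

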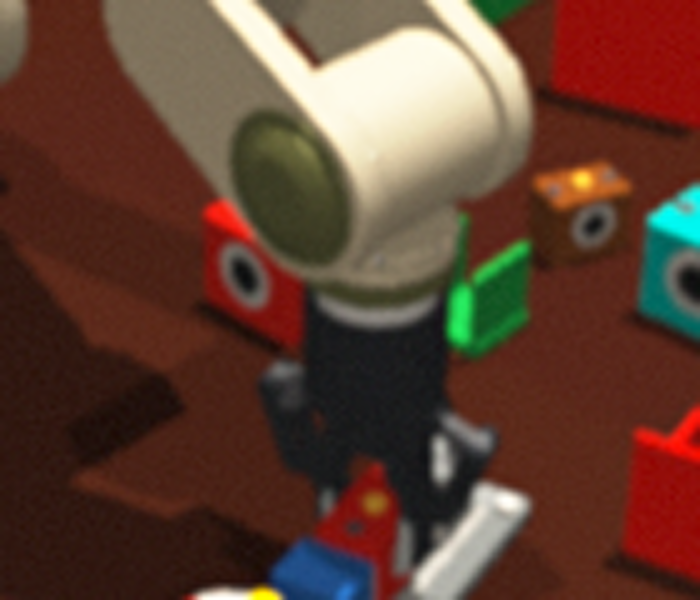

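Request:
apply_moves(
  plan=[
    {"tx": 0, "ty": 0, "tz": -2, "rx": 0, "ry": 0, "rz": 0, "jaw": -0.3},
    {"tx": 0, "ty": 0, "tz": -3.5, "rx": 0, "ry": 0, "rz": 0, "jaw": -0.3},
    {"tx": 0, "ty": 0, "tz": -3.5, "rx": 0, "ry": 0, "rz": 0, "jaw": -0.3},
  ],
)

```text
time_s: 17.7
position: [0.566, 0.096, 0.0305]
tool_rot: [[-0.197, 0.98, 0.001], [0.98, 0.197, -0.0], [-0.0, 0.001, -1.0]]
ft_force: [-2.1, 0.2, 4.1]
grip_width: 0.0395
```

Touched down on the bed. Releasing and lifting.

Request:
apply_moves(
  plan=[
    {"tx": 0, "ty": 0, "tz": 0, "rx": 0, "ry": 0, "rz": 0, "jaw": 0.2},
    {"tx": 0, "ty": 0, "tz": 0, "rx": 0, "ry": 0, "rz": 0, "jaw": 0.7},
    {"tx": 0, "ty": 0, "tz": 0, "rx": 0, "ry": 0, "rz": 0, "jaw": 0.7},
    {"tx": 0, "ty": 0, "tz": 0, "rx": 0, "ry": 0, "rz": 0, "jaw": 0.7},
    {"tx": 0, "ty": 0, "tz": 20, "rx": 0, "ry": 0, "rz": 0, "jaw": 0.7},
    {"tx": 0, "ty": 0, "tz": 60, "rx": 0, "ry": 0, "rz": 0, "jaw": 0.7},
    {"tx": 0, "ty": 0, "tz": 100, "rx": 0, "ry": 0, "rz": 0, "jaw": 0.7},
    {"tx": 0, "ty": 0, "tz": 140, "rx": 0, "ry": 0, "rz": 0, "jaw": 0.5},
    {"tx": 0, "ty": -20, "tz": 160, "rx": 0, "ry": 0, "rz": 0, "jaw": 0},
    {"tx": 10, "ty": -60, "tz": 160, "rx": 0, "ry": 0, "rz": 0, "jaw": -0.2},
    {"tx": 20, "ty": -105, "tz": 160, "rx": 0, "ry": 0, "rz": 0, "jaw": -0.2},
    {"tx": 30, "ty": -150, "tz": 160, "rx": 0, "ry": 0, "rz": 0, "jaw": -0.2},
  ],
)

```text
time_s: 18.9
position: [0.5962, -0.0554, 0.1908]
tool_rot: [[-0.197, 0.98, 0.001], [0.98, 0.197, -0.0], [-0.0, 0.001, -1.0]]
ft_force: [0.6, 0.2, 0.2]
grip_width: 0.0346
```

Request:
apply_moves(
  plan=[
    {"tx": 10, "ty": -45, "tz": 0, "rx": 0, "ry": 0, "rz": 0, "jaw": -0.2},
    {"tx": 20, "ty": -90, "tz": 0, "rx": 0, "ry": 0, "rz": 0, "jaw": -0.2},
    {"tx": 30, "ty": -135, "tz": 0, "rx": 0, "ry": 0, "rz": 0, "jaw": -0.2},
    {"tx": 30, "ty": -142, "tz": -10, "rx": 0, "ry": 0, "rz": 0, "jaw": -0.2},
    {"tx": 30, "ty": -142, "tz": -20, "rx": 0, "ry": 0, "rz": 0, "jaw": -0.2},
  ],
)

```text
time_s: 19.4
position: [0.626, -0.1987, 0.1697]
tool_rot: [[-0.195, 0.981, 0.001], [0.981, 0.195, 0.0], [-0.0, 0.001, -1.0]]
ft_force: [-0.4, 0.5, -0.5]
grip_width: 0.0341
```

```bash
python3 - <<'E'
from h import *
snap('scene','s17');crop('s17',200,170,360,290,5,'s17c');snap('top','t17');crop('t17',270,140,470,230,4,'t17c')
o=env.observe();print(o['position'],o['tool_rot'],o['ft_force'],o['grip_width'])
E
```

```text
[ 0.62537948 -0.19600834  0.16880882] [[-0.19799615  0.9802009  -0.00192793]
 [ 0.98019992  0.19799996  0.00203328]
 [ 0.00237476 -0.00148717 -0.99999607]] [ 0.20845735  1.05705655 -0.11975543] 0.034289918003470934
```

View pics/s17c.png

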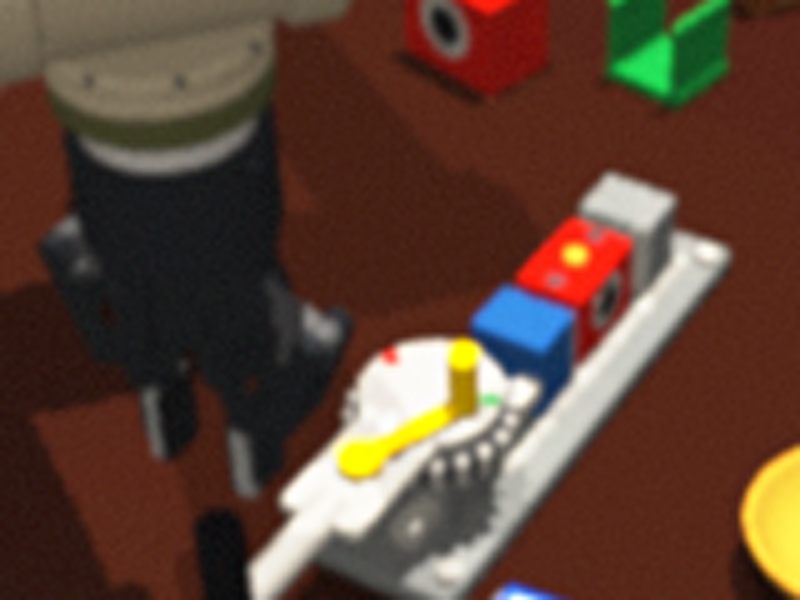

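View pics/t17c.png

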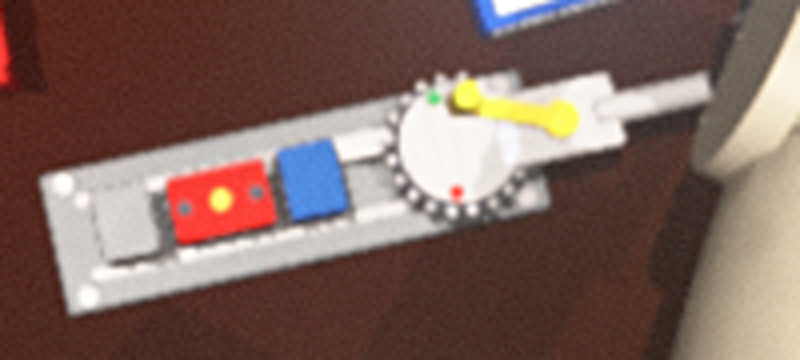

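The housing stands square between the jaws, at (220,200) in the top crop, with small gaps on both sides. Now down onto the knob again.

Request:
apply_moves(
  plan=[
    {"tx": 0.5, "ty": -5.5, "tz": -20, "rx": 0, "ry": 0, "rz": 0, "jaw": -0.2},
    {"tx": 0.5, "ty": -5.5, "tz": -40, "rx": 0, "ry": 0, "rz": 0, "jaw": -0.2},
    {"tx": 0.5, "ty": -5.5, "tz": -60, "rx": 0, "ry": 0, "rz": 0, "jaw": -0.2},
    {"tx": 0.5, "ty": -5.5, "tz": -67, "rx": 0, "ry": 0, "rz": 0, "jaw": -0.2},
    {"tx": 0.5, "ty": -5.5, "tz": -67, "rx": 0, "ry": 0, "rz": 0, "jaw": -0.2},
  ],
)

```text
time_s: 20.0
position: [0.6257, -0.2001, 0.1015]
tool_rot: [[-0.199, 0.98, -0.003], [0.98, 0.199, 0.003], [0.003, -0.003, -1.0]]
ft_force: [-0.2, 0.8, 0.1]
grip_width: 0.0345
```

```bash
python3 - <<'E'
from h import *
ax=np.array([.5945,-.0455]);p0=None
for th in np.arange(0,1.21,.1):
    a=np.radians(11.2)-th
    p=ax+.16*np.array([np.sin(a),-np.cos(a)])
    if p0 is None:p0=p
    print('%.2f'%th,((p-p0)*1000).round(1),p.round(4))
o=env.observe();print(o['position'],o['ft_force'],o['grip_width'])
E
```

```text
0.00 [0. 0.] [ 0.6256 -0.2025]
0.10 [-15.8  -2.3] [ 0.6098 -0.2048]
0.20 [-31.8  -3. ] [ 0.5938 -0.2055]
0.30 [-47.8  -2.2] [ 0.5778 -0.2046]
0.40 [-63.6   0.3] [ 0.562  -0.2022]
0.50 [-79.1   4.3] [ 0.5465 -0.1981]
0.60 [-94.1   9.9] [ 0.5315 -0.1926]
0.70 [-108.4   16.9] [ 0.5172 -0.1856]
0.80 [-122.    25.3] [ 0.5036 -0.1771]
0.90 [-134.7   35. ] [ 0.4909 -0.1674]
1.00 [-146.4   46. ] [ 0.4792 -0.1565]
1.10 [-156.9   58.1] [ 0.4687 -0.1444]
1.20 [-166.1   71.1] [ 0.4595 -0.1313]
[ 0.62573622 -0.20011635  0.10146668] [-0.16880258  0.7791603   0.1017504 ] 0.0344546680958968
```

Request:
apply_moves(
  plan=[
    {"tx": -8, "ty": -2.5, "tz": 0, "rx": 0, "ry": 0, "rz": -0.05, "jaw": -0.2},
    {"tx": -16, "ty": -4, "tz": 0, "rx": 0, "ry": 0, "rz": -0.1, "jaw": -0.2},
    {"tx": -24, "ty": -4.5, "tz": 0, "rx": 0, "ry": 0, "rz": -0.15, "jaw": -0.2},
    {"tx": -32, "ty": -4.5, "tz": 0, "rx": 0, "ry": 0, "rz": -0.2, "jaw": -0.2},
    {"tx": -40, "ty": -4.5, "tz": 0, "rx": 0, "ry": 0, "rz": -0.25, "jaw": -0.2},
    {"tx": -48, "ty": -4, "tz": 0, "rx": 0, "ry": 0, "rz": -0.3, "jaw": -0.2},
    {"tx": -64, "ty": -1, "tz": 0, "rx": 0, "ry": 0, "rz": -0.4, "jaw": -0.2},
    {"tx": -79, "ty": 3, "tz": 0, "rx": 0, "ry": 0, "rz": -0.5, "jaw": -0.2},
    {"tx": -94, "ty": 9, "tz": 0, "rx": 0, "ry": 0, "rz": -0.6, "jaw": -0.2},
    {"tx": -108, "ty": 16, "tz": 0, "rx": 0, "ry": 0, "rz": -0.7, "jaw": -0.2},
  ],
)

```text
time_s: 21.0
position: [0.5189, -0.185, 0.1032]
tool_rot: [[0.482, 0.876, 0.005], [0.876, -0.482, 0.0], [0.002, 0.004, -1.0]]
ft_force: [5.1, -5.5, -3.5]
grip_width: 0.0345
```

```bash
python3 - <<'E'
from h import *
snap('scene','s18');crop('s18',180,160,360,290,4,'s18c')
o=env.observe();print(o['position'],o['ft_force'],o['grip_width'])
E
```

```text
[ 0.51693633 -0.18366281  0.10315337] [ 0.47312368 -1.18270252  0.07812985] 0.03395742466837855
```

View pics/s18c.png

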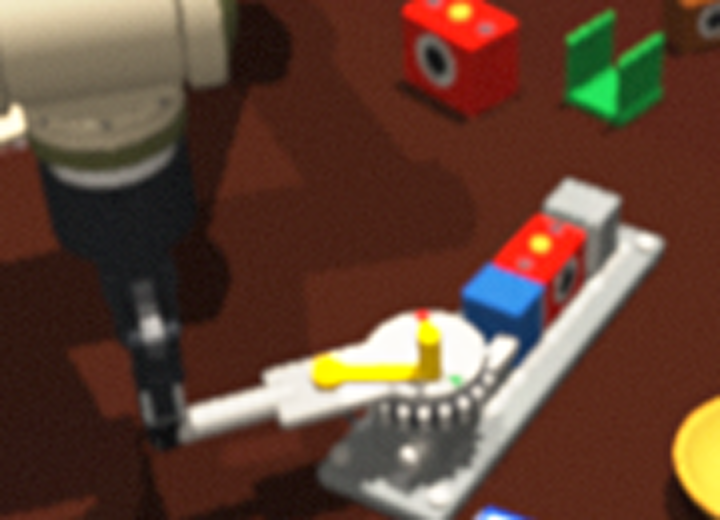

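Request:
apply_moves(
  plan=[
    {"tx": -7, "ty": 3.5, "tz": 0, "rx": 0, "ry": 0, "rz": -0.05, "jaw": -0.2},
    {"tx": -13.5, "ty": 7.5, "tz": 0, "rx": 0, "ry": 0, "rz": -0.1, "jaw": -0.2},
    {"tx": -20, "ty": 12, "tz": 0, "rx": 0, "ry": 0, "rz": -0.15, "jaw": -0.2},
    {"tx": -26, "ty": 17, "tz": 0, "rx": 0, "ry": 0, "rz": -0.2, "jaw": -0.2},
    {"tx": -32, "ty": 22.5, "tz": 0, "rx": 0, "ry": 0, "rz": -0.25, "jaw": -0.2},
    {"tx": -37.5, "ty": 28, "tz": 0, "rx": 0, "ry": 0, "rz": -0.3, "jaw": -0.2},
    {"tx": -43, "ty": 34, "tz": 0, "rx": 0, "ry": 0, "rz": -0.35, "jaw": -0.2},
    {"tx": -48, "ty": 40, "tz": 0, "rx": 0, "ry": 0, "rz": -0.4, "jaw": -0.2},
  ],
)

```text
time_s: 21.85
position: [0.4705, -0.1445, 0.1048]
tool_rot: [[0.788, 0.615, 0.007], [0.615, -0.788, -0.003], [0.004, 0.006, -1.0]]
ft_force: [3.6, -4.2, -2.1]
grip_width: 0.034
```

```bash
python3 - <<'E'
from h import *
snap('scene','s19');crop('s19',180,160,360,290,4,'s19c')
o=env.observe();print(o['position'],o['ft_force'],o['grip_width'])
E
```

```text
[ 0.46961433 -0.14348445  0.10474602] [ 0.94880271 -2.21453371  1.54902496] 0.03441743216363916
```

View pics/s19c.png

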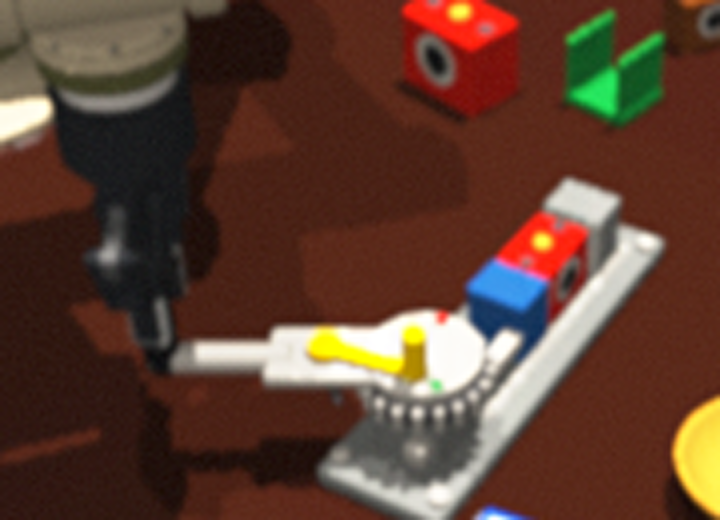

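Request:
apply_moves(
  plan=[
    {"tx": 4.5, "ty": -6.5, "tz": 0, "rx": 0, "ry": 0, "rz": 0.05, "jaw": -0.2},
    {"tx": 10, "ty": -13, "tz": 0, "rx": 0, "ry": 0, "rz": 0.1, "jaw": -0.2},
    {"tx": 21.5, "ty": -24, "tz": 0, "rx": 0, "ry": 0, "rz": 0.2, "jaw": -0.2},
    {"tx": 34, "ty": -33.5, "tz": 0, "rx": 0, "ry": 0, "rz": 0.3, "jaw": -0.2},
    {"tx": 48, "ty": -42, "tz": 0, "rx": 0, "ry": 0, "rz": 0.4, "jaw": -0.2},
    {"tx": 62, "ty": -49, "tz": 0, "rx": 0, "ry": 0, "rz": 0.5, "jaw": -0.2},
    {"tx": 77, "ty": -54.5, "tz": 0, "rx": 0, "ry": 0, "rz": 0.6, "jaw": -0.2},
    {"tx": 92.5, "ty": -58.5, "tz": 0, "rx": 0, "ry": 0, "rz": 0.7, "jaw": -0.2},
    {"tx": 108.5, "ty": -61, "tz": 0, "rx": 0, "ry": 0, "rz": 0.8, "jaw": -0.2},
    {"tx": 124.5, "ty": -62, "tz": 0, "rx": 0, "ry": 0, "rz": 0.9, "jaw": -0.2},
    {"tx": 140.5, "ty": -61, "tz": 0, "rx": 0, "ry": 0, "rz": 1.0, "jaw": -0.2},
    {"tx": 156, "ty": -59, "tz": 0, "rx": 0, "ry": 0, "rz": 1.1, "jaw": -0.2},
  ],
)

```text
time_s: 23.1
position: [0.6265, -0.2022, 0.1057]
tool_rot: [[-0.196, 0.981, 0.004], [0.981, 0.196, 0.005], [0.004, 0.005, -1.0]]
ft_force: [-1.8, 0.3, 0.2]
grip_width: 0.034
```

Request:
apply_moves(
  plan=[
    {"tx": 3, "ty": 0.5, "tz": 0, "rx": 0, "ry": 0, "rz": 0, "jaw": -0.2},
    {"tx": 3, "ty": 0.5, "tz": 0, "rx": 0, "ry": 0, "rz": 0, "jaw": -0.2},
  ],
)

```text
time_s: 23.3
position: [0.6299, -0.2014, 0.1062]
tool_rot: [[-0.195, 0.981, 0.005], [0.981, 0.195, 0.004], [0.003, 0.006, -1.0]]
ft_force: [0.1, -0.8, -0.3]
grip_width: 0.0344
```

```bash
python3 - <<'E'
from h import *
snap('scene','s20');crop('s20',180,160,360,290,4,'s20c')
o=env.observe();print(o['position'],o['tool_rot'],o['ft_force'],o['grip_width'])
E
```

```text
[ 0.62943601 -0.20154671  0.10617624] [[-0.19466482  0.98085774  0.00486838]
 [ 0.9808641   0.19464434  0.00438108]
 [ 0.00334961  0.00562806 -0.99997855]] [-0.26388208 -0.02670976 -0.04967736] 0.03413314679096058
```

View pics/s20c.png

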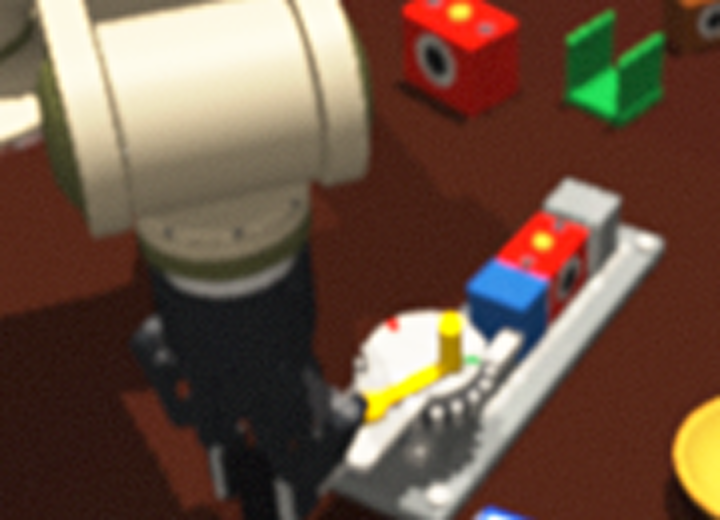

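Request:
apply_moves(
  plan=[
    {"tx": -8, "ty": -1.5, "tz": -1, "rx": 0, "ry": 0, "rz": -0.03, "jaw": -0.2},
    {"tx": -20, "ty": -3, "tz": -3, "rx": 0, "ry": 0, "rz": -0.1, "jaw": -0.2},
    {"tx": -28, "ty": -3.5, "tz": -3, "rx": 0, "ry": 0, "rz": -0.15, "jaw": -0.2},
    {"tx": -36, "ty": -4, "tz": -3, "rx": 0, "ry": 0, "rz": -0.2, "jaw": -0.2},
    {"tx": -44, "ty": -4, "tz": -3, "rx": 0, "ry": 0, "rz": -0.25, "jaw": -0.2},
    {"tx": -52, "ty": -3, "tz": -3, "rx": 0, "ry": 0, "rz": -0.3, "jaw": -0.2},
  ],
)

```text
time_s: 23.95
position: [0.577, -0.2045, 0.1034]
tool_rot: [[0.109, 0.994, 0.008], [0.994, -0.109, 0.003], [0.004, 0.008, -1.0]]
ft_force: [5.6, -0.3, -3.0]
grip_width: 0.0344
```

Request:
apply_moves(
  plan=[
    {"tx": -8, "ty": 1, "tz": 0, "rx": 0, "ry": 0, "rz": -0.05, "jaw": -0.2},
    {"tx": -16, "ty": 2.5, "tz": 0, "rx": 0, "ry": 0, "rz": -0.1, "jaw": -0.2},
  ],
)

```text
time_s: 24.15
position: [0.5605, -0.2019, 0.1036]
tool_rot: [[0.212, 0.977, 0.01], [0.977, -0.212, 0.002], [0.004, 0.01, -1.0]]
ft_force: [6.5, 1.1, -3.0]
grip_width: 0.034
```

```bash
python3 - <<'E'
from h import *
snap('scene','s21');crop('s21',180,160,360,290,4,'s21c')
o=env.observe();print(o['position'],o['tool_rot'],o['ft_force'],o['grip_width'])
E
```

```text
[ 0.55940784 -0.20171607  0.10358412] [[ 0.2142001   0.97674983  0.00883676]
 [ 0.97678137 -0.21422708  0.00221745]
 [ 0.00405897  0.0081566  -0.9999585 ]] [ 1.11226171  0.27728941 -0.93599709] 0.03425798298856069
```

View pics/s21c.png

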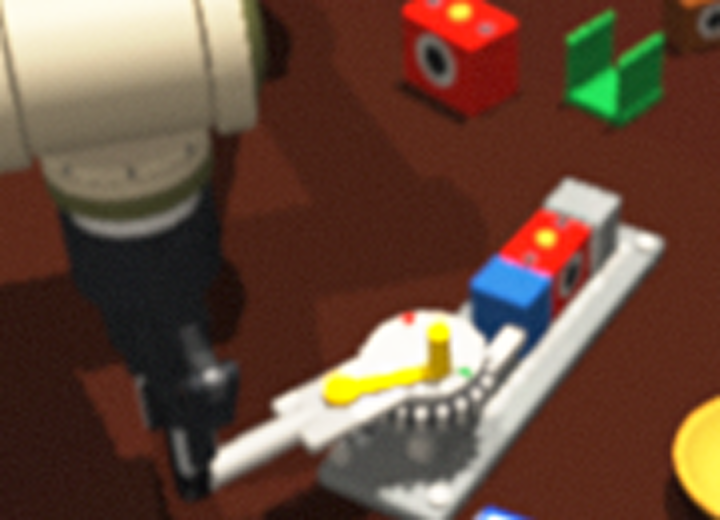

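Request:
apply_moves(
  plan=[
    {"tx": -7, "ty": 1.5, "tz": 0, "rx": 0, "ry": 0, "rz": -0.05, "jaw": -0.2},
    {"tx": -14, "ty": 3.5, "tz": 0, "rx": 0, "ry": 0, "rz": -0.1, "jaw": -0.2},
    {"tx": -14, "ty": 3.5, "tz": 0, "rx": 0, "ry": 0, "rz": -0.1, "jaw": -0.2},
  ],
)

```text
time_s: 24.5
position: [0.5447, -0.1982, 0.104]
tool_rot: [[0.312, 0.95, 0.01], [0.95, -0.312, 0.001], [0.004, 0.009, -1.0]]
ft_force: [1.7, 0.5, -1.3]
grip_width: 0.0342
```

Request:
apply_moves(
  plan=[
    {"tx": -7, "ty": 2.5, "tz": 0, "rx": 0, "ry": 0, "rz": -0.05, "jaw": -0.2},
    {"tx": -14, "ty": 5.5, "tz": 0, "rx": 0, "ry": 0, "rz": -0.1, "jaw": -0.2},
    {"tx": -14, "ty": 5.5, "tz": 0, "rx": 0, "ry": 0, "rz": -0.1, "jaw": -0.2},
  ],
)

```text
time_s: 24.8
position: [0.5303, -0.193, 0.1043]
tool_rot: [[0.406, 0.914, 0.01], [0.914, -0.406, -0.0], [0.004, 0.009, -1.0]]
ft_force: [2.6, -1.7, -3.3]
grip_width: 0.0339
```

Request:
apply_moves(
  plan=[
    {"tx": -7, "ty": 3, "tz": 0, "rx": 0, "ry": 0, "rz": -0.05, "jaw": -0.2},
    {"tx": -14, "ty": 7, "tz": 0, "rx": 0, "ry": 0, "rz": -0.1, "jaw": -0.2},
    {"tx": -14, "ty": 7, "tz": 0, "rx": 0, "ry": 0, "rz": -0.1, "jaw": -0.2},
  ],
)

```text
time_s: 25.1
position: [0.5161, -0.1863, 0.1046]
tool_rot: [[0.494, 0.869, 0.01], [0.87, -0.494, -0.002], [0.003, 0.01, -1.0]]
ft_force: [1.0, -1.9, 0.0]
grip_width: 0.0344
```

```bash
python3 - <<'E'
from h import *
snap('scene','s22');crop('s22',280,180,360,240,9,'s22c')
o=env.observe();print(o['position'],o['ft_force'],o['grip_width'])
E
```

```text
[ 0.51635481 -0.18641729  0.10454222] [ 0.71793784 -2.59342041 -0.39042254] 0.03401271387361254
```

View pics/s22c.png

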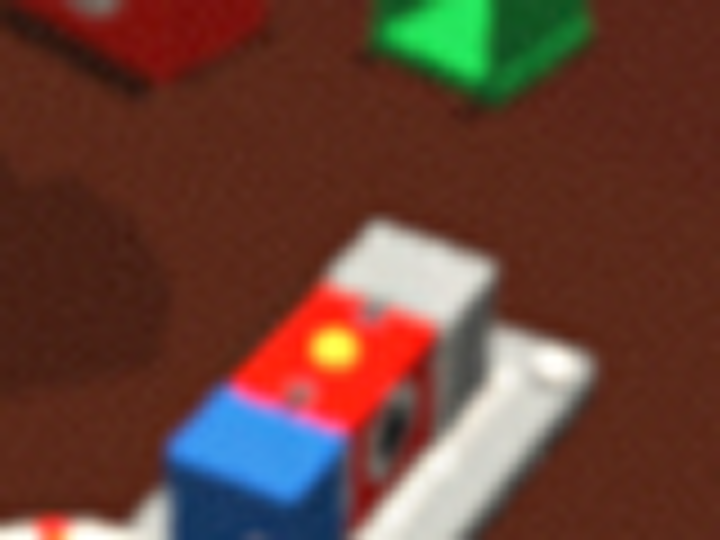

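Request:
apply_moves(
  plan=[
    {"tx": -7, "ty": 3.8, "tz": 0, "rx": 0, "ry": 0, "rz": -0.05, "jaw": -0.2},
    {"tx": -7, "ty": 3.8, "tz": 0, "rx": 0, "ry": 0, "rz": -0.05, "jaw": -0.2},
    {"tx": -7, "ty": 3.8, "tz": 0, "rx": 0, "ry": 0, "rz": -0.05, "jaw": -0.2},
  ],
)

```text
time_s: 25.45
position: [0.5098, -0.183, 0.1047]
tool_rot: [[0.534, 0.845, 0.01], [0.846, -0.534, -0.003], [0.003, 0.01, -1.0]]
ft_force: [3.1, -1.0, -0.0]
grip_width: 0.0342
```

Request:
apply_moves(
  plan=[
    {"tx": -6.5, "ty": 4.3, "tz": 0, "rx": 0, "ry": 0, "rz": -0.05, "jaw": -0.2},
    {"tx": -6.5, "ty": 4.3, "tz": 0, "rx": 0, "ry": 0, "rz": -0.05, "jaw": -0.2},
    {"tx": -6.5, "ty": 4.3, "tz": 0, "rx": 0, "ry": 0, "rz": -0.05, "jaw": -0.2},
  ],
)

```text
time_s: 25.75
position: [0.5041, -0.1792, 0.1047]
tool_rot: [[0.574, 0.819, 0.011], [0.819, -0.574, -0.004], [0.003, 0.011, -1.0]]
ft_force: [4.7, -2.4, -2.4]
grip_width: 0.034
```

Request:
apply_moves(
  plan=[
    {"tx": -6.5, "ty": 4.7, "tz": 0, "rx": 0, "ry": 0, "rz": -0.05, "jaw": -0.2},
    {"tx": -6.5, "ty": 4.7, "tz": 0, "rx": 0, "ry": 0, "rz": -0.05, "jaw": -0.2},
    {"tx": -6.5, "ty": 4.7, "tz": 0, "rx": 0, "ry": 0, "rz": -0.05, "jaw": -0.2},
  ],
)

```text
time_s: 26.05
position: [0.4986, -0.1753, 0.1048]
tool_rot: [[0.613, 0.79, 0.013], [0.79, -0.613, -0.006], [0.003, 0.013, -1.0]]
ft_force: [6.6, -3.6, -3.8]
grip_width: 0.0344
```

Held force is rising (5.3 to 7.5 N), so the housing is gripped. One more small step should do it.

Request:
apply_moves(
  plan=[
    {"tx": -5, "ty": 4, "tz": 0, "rx": 0, "ry": 0, "rz": -0.04, "jaw": -0.2},
    {"tx": -5, "ty": 4, "tz": 0, "rx": 0, "ry": 0, "rz": -0.04, "jaw": -0.2},
    {"tx": -5, "ty": 4, "tz": 0, "rx": 0, "ry": 0, "rz": -0.04, "jaw": -0.2},
  ],
)

```text
time_s: 26.35
position: [0.4952, -0.1725, 0.1048]
tool_rot: [[0.643, 0.766, 0.015], [0.766, -0.643, -0.008], [0.004, 0.017, -1.0]]
ft_force: [10.0, -5.9, -6.4]
grip_width: 0.0344
```

```bash
python3 - <<'E'
from h import *
o=env.observe();print(o['position'],o['ft_force'],np.linalg.norm(o['ft_force'][:2]))
snap('scene','s23');crop('s23',280,180,360,240,9,'s23c')
o=env.observe();print(o['position'],o['ft_force'],np.linalg.norm(o['ft_force'][:2]))
E
```

```text
[ 0.49516147 -0.17249286  0.104791  ] [ 9.95726806 -5.94652281 -6.39360175] 11.5977722303609
[ 0.49518732 -0.17249671  0.10482424] [ 9.93593528 -6.00757943 -6.44215539] 11.610935383651867
```

View pics/s23c.png

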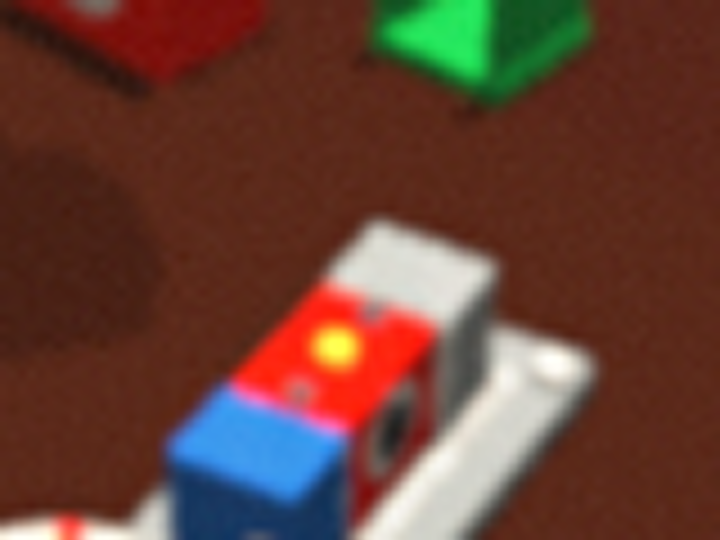

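Held at 11.6 N with the housing against the anvil, which is tight. Backing off gently and clearing.

Request:
apply_moves(
  plan=[
    {"tx": 1.5, "ty": -1, "tz": 0, "rx": 0, "ry": 0, "rz": 0, "jaw": -0.2},
    {"tx": 3, "ty": -2, "tz": 0, "rx": 0, "ry": 0, "rz": 0, "jaw": -0.2},
    {"tx": 4.5, "ty": -3, "tz": 0, "rx": 0, "ry": 0, "rz": 0, "jaw": -0.15},
    {"tx": 4.5, "ty": -3, "tz": 0, "rx": 0, "ry": 0, "rz": 0, "jaw": 0},
  ],
)

```text
time_s: 26.8
position: [0.5006, -0.176, 0.1048]
tool_rot: [[0.641, 0.767, 0.016], [0.767, -0.641, -0.008], [0.004, 0.018, -1.0]]
ft_force: [5.9, -2.4, -3.1]
grip_width: 0.0429
```

Request:
apply_moves(
  plan=[
    {"tx": 0, "ty": 0, "tz": 10, "rx": 0, "ry": 0, "rz": 0, "jaw": 0},
    {"tx": 0, "ty": 0, "tz": 35, "rx": 0, "ry": 0, "rz": 0, "jaw": 0},
    {"tx": 0, "ty": 0, "tz": 70, "rx": 0, "ry": 0, "rz": 0, "jaw": 0},
    {"tx": -15, "ty": -20, "tz": 100, "rx": 0, "ry": 0, "rz": 0, "jaw": 0},
    {"tx": -45, "ty": -50, "tz": 110, "rx": 0, "ry": 0, "rz": 0, "jaw": 0},
    {"tx": -75, "ty": -80, "tz": 110, "rx": 0, "ry": 0, "rz": 0, "jaw": 0},
    {"tx": -80, "ty": -90, "tz": 110, "rx": 0, "ry": 0, "rz": 0, "jaw": 0},
  ],
)

```text
time_s: 27.5
position: [0.4183, -0.2677, 0.2151]
tool_rot: [[0.642, 0.767, 0.015], [0.767, -0.642, -0.008], [0.003, 0.017, -1.0]]
ft_force: [0.1, 0.5, 0.4]
grip_width: 0.0429
```

```bash
python3 - <<'E'
from h import *
snap('scene','s24');crop('s24',190,170,360,290,4,'s24c');snap('top','t24');crop('t24',270,140,470,230,4,'t24c')
o=env.observe();print(o['time_s'],o['position'],o['ft_force'],o['grip_width'])
E
```

```text
27.6 [ 0.41996391 -0.26691252  0.21467967] [-0.21930522  0.6096609   0.0827407 ] 0.04276434237453763
```

View pics/s24c.png

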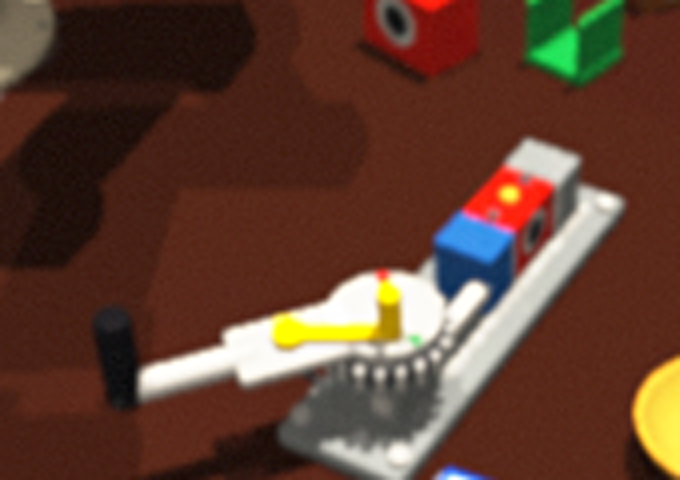

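View pics/t24c.png

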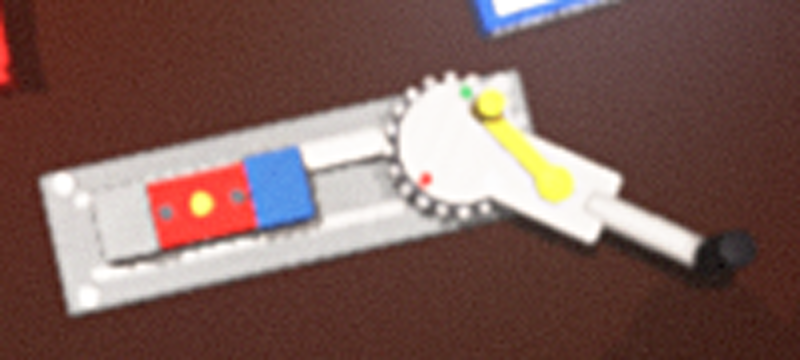

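```bash
python3 - <<'E'
from h import *
p,e=tri('t24',uc(737,245,270,140,4),'s24',uc(114,318,190,170,4));print(p,e)
d=p[:2]-[.5945,-.044];print(np.hypot(*d), np.radians(11.2)-np.arctan2(d[0],-d[1]))
crop('t24',280,165,360,215,10,'t24d')
E
```

```text
[ 0.52615308 -0.18817959  0.13899929] 0.000483822567590015
0.15955894402936224 0.6381417766139141
```

View pics/t24d.png

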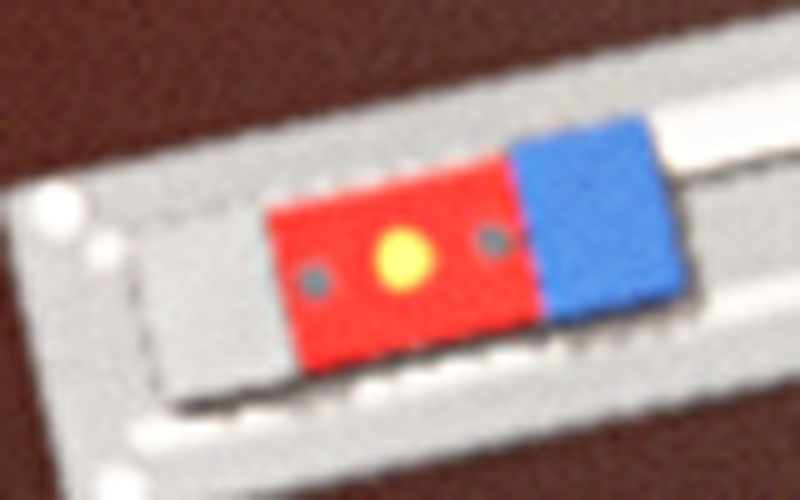

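```bash
python3 - <<'E'
from h import *
print(env.close_job())
E
```

```text
the job is handed in; nothing more can be done
None
```

The job is done and handed in at about 27.6 s of the 72 s allowed; no verdict was reported.

**What I did**
- **Lever and free-wheel:** I flipped the yellow lever to its green stop. I then swung the handle anticlockwise to its end stop. It moved lightly, and the blue jaw stayed put in the pictures.
- **Housing:** I took it from the holder by its plain ends, set it on the bench, and took it again by its bored sides. I stood it between the jaws and let go.
- **Clamping:** Two driving strokes closed the jaw. The held knob force rose to about 11.6 N, a little over the 8 to 10 N target. I then backed off and moved clear.

**Last checks**
- The pictures show the housing square, with no visible gap at the jaw or the anvil. The lever is at green.
- The bin, dish and binder look untouched. The gripper is clear and its force reads about zero.
- On release the handle sprang back about 0.19 rad, to about 0.64 rad. That fits the stated stiffness of 6 N per 0.1 rad.
- I did not measure the clamping force left on the housing directly. I relied on the jaw's friction to keep it.
- The first two move calls were refused because keys were missing. Nothing moved.

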